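Gauge roller sleeves and pin the good ones on the carrier spindle

ROBOT

A 6-joint arm with a two-finger parallel gripper is mounted at the origin on the work surface. World frame = base frame: x ahead of the robot, y to its left, z up, the work surface at z = 0. Lengths are in m, angles in rad, forces in N, time in s.
With the tool pointing down it reaches from about 0.375 to 0.975 m from the base axis. Payload 3.8 kg.
Tool frame: the origin (TCP) lies on the mounting face of the last link; the fingertips stand 166 mm ahead of it and the grasp point (between the pads) lies 147 mm ahead of it (env.tip_extent is the distance from the TCP to the fingertips, in m); z points along the fingers, y is the line along which they close (so a half turn about z gives the same grasp; the last joint's range is limited). The gripper opens to 88 mm and grips with 3 to 60 N. Pads are 18 mm wide; open, the fingers measure 123 mm over their backs; the gripper's body (75 mm by 187 mm) begins 45 mm behind the grasp point.
Start: joints at [1.084, 0.264, 1.604, -0, 1.274, -0.037], TCP at [0.293, 0.608, 0.405] pointing down, gripper open.
Joint ranges: [-2.63, 2.63], [-0.94, 2.18], [0.31, 2.57], [-1.31, 4.45], [0, 2.66], [-2.55, 2.55]. Speed limits (rad/s): [2.57, 2.57, 3.14, 3.14, 3.14, 3.14].

INTERFACE

Orientations are given as a unit quaternion [w, x, y, z].
In Python, from cell import env gives the robot as it stands.
- The arm moves only by the tool servo_tool, never from a script. Its argument "steps" is a list of rows, each a list of 3 entries, a list of its own where there are three numbers: the shift along the tool's x, y, z in cm, then the turn, a rotation vector about the tool's x, y, z in degrees, then the opening, from 0 (shut) to 1 (fully open). A call has 1 to 20 rows; each row shifts and turns the commanded pose from where the row before left it, along the tool's axes as they then stand; what a row does not reach is not made up. A row lasts 1/8 s, in which the tool goes at most 62.5 mm and 10.7 degrees, less where a joint would pass 70% of its speed; a pose out of reach is approached as far as the arm can. A call with a gripper value outside its range is refused whole. The fingers move at their own pace and stop on an object; "newtons" is the grip in N (left out, the last holds). Time passes only in rows, so rows that do not move let the fingers close. It gives the time, the measured TCP pose, the force, the opening and the grip force at its end, in the units of the state.
- env.state(): the state, without advancing time (a new reading comes with each control period).
- env.capture(name): name is "side" or "top" or "wrist"; returns (picture, depth): 400x640x3 uint8, red, green, blue; 400x640 float32, m along the optical axis (not along the pixel's ray), 0 where there is no reading.
- env.get_calibration(name): a dict with "fx", "fy", "cx", "cy" (pixels), "k1" (the pictures are not rectified: a ray, as slopes to the right and down, at radius r is drawn at 1 + k1 r^2 times it, then the intrinsics apply), "position" and "attitude" of the camera in the world. Camera axes: x right, y down, z forward; pixel columns grow to the right and rows downward; lengths in m; the calibration is good to about 2 mm. A picture is of the moment at which its call begins: read the wrist's pose just before it. get_calibration takes no time and is no camera call; for the wrist camera it gives the pose at the moment of the call.
- env.finish_job(): hands the job in; it is judged then, once.
The state is a dict: "time": time; "q": joint angles; "dq": joint speeds; "effort": joint torques, N m; "eef_pos": TCP position; "eef_rot": TCP orientation; "wrist_force": force on the tool from outside, world axes, zero at the start; "moment": the same for the moment, N m; "grip_width": opening from 0.0 (shut) to 1.0 (fully open); "grasp_force": force on a finger pad.
Only numpy, scipy, OpenCV 4.12 (cv2) and the standard library are available. Lean on these libraries where they do the work, as an engineer would, in place of code of your own. Each camera call takes 0.05 s, during which the arm holds its last target. There are 200 camera calls.

TASK

Try every sleeve on the brass gauge pin: those that drop right down to its foot go onto the steel carrier spindle, those that stop half-way go into the red reject tray, and no narrow sleeve may ever be put on the spindle. When all the sleeves are sorted, lock the spindle by pushing the R-clip's straight leg through its cross-hole until the bent leg has ridden over the shaft and snapped home. Leave everything else on the bench alone.

Things in the scene. Friction and masses are not known exactly. Their poses are not given: they have to be found in the camera images.
- sleeve_a: aluminium sleeve, one of up to four, 50 mm outside diameter, 40 mm high, standing on end, about 120 g. Origin: centre of its underside, z along the bore. The bore's mouth is 28.5 mm wide; in some sleeves, any of the four, it narrows to 22 mm between 12 and 28 mm of the height. They look alike from outside. Absent in some starts.
- sleeve_b: aluminium sleeve, one of up to four, 50 mm outside diameter, 40 mm high, standing on end, about 120 g. Origin: centre of its underside, z along the bore. The bore's mouth is 28.5 mm wide; in some sleeves, any of the four, it narrows to 22 mm between 12 and 28 mm of the height. They look alike from outside. Absent in some starts.
- sleeve_c: aluminium sleeve, one of up to four, 50 mm outside diameter, 40 mm high, standing on end, about 120 g. Origin: centre of its underside, z along the bore. The bore's mouth is 28.5 mm wide; in some sleeves, any of the four, it narrows to 22 mm between 12 and 28 mm of the height. They look alike from outside. Absent in some starts.
- sleeve_d: aluminium sleeve, one of up to four, 50 mm outside diameter, 40 mm high, standing on end, about 120 g. Origin: centre of its underside, z along the bore. The bore's mouth is 28.5 mm wide; in some sleeves, any of the four, it narrows to 22 mm between 12 and 28 mm of the height. They look alike from outside. Absent in some starts.
- gauge: fit gauge, fixed: brass pin, 26 mm diameter, on a round blue foot (80 mm wide, 12 mm thick). Origin: centre of the foot's underside. A sleeve that fits drops to the foot (its underside 12 mm above this origin); a narrow one stops on the pin's cone with its underside about 34 mm above this origin, and stands there when released.
- gauge_top (a point): flat top of the gauge pin (17 mm wide), 48.5 mm above the gauge's origin; below it a 45 degree cone widens to the full 26 mm at 44 mm.
- spindle: carrier spindle, fixed: upright steel shaft, 26 mm diameter, on a round dark foot (80 mm wide, 12 mm thick). Origin: centre of the foot's underside. The cross-hole runs along its x axis, open at both ends; yellow marks on the foot lie under the ends. At most two sleeves fit the gauge; stacked they reach 92 mm.
- spindle_top (a point): flat top of the spindle (17 mm wide), 117.5 mm above its origin; below it a 45 degree cone widens to 26 mm. It stands well above a lowest sleeve, so a gripper's palm may strike it: let the sleeve go 15 to 30 mm above the foot and it slides down by its weight.
- spindle_hole (a point): middle of the spindle's cross-hole, on the shaft's axis, 101 mm above the spindle's origin. The hole is 11 mm wide and 10 mm high.
- clip: R-clip of 6 mm wire with an orange grip tab, about 70 g, lying flat. Origin: centre of the tab's underside; tab 34 mm long (x), 22 mm wide (y), 18 mm high (z), to be gripped across y. The straight leg's axis runs along +x at y = 0, z = 3 mm; the sprung bent leg lies beside it on +y in the same plane, out to y = 22 mm. Either end of the hole and either face up will do.
- clip_seat (a point): point on the straight leg's axis (x = 65 mm, z = 3 mm) that lies in the middle of the cross-hole when home. The bent leg hugs the shaft there; its throat, 17 mm nearer the tip, must spring out about 8 mm over the shaft, with a push of a few newtons, under 12 N, then it snaps home. Released, the clip sags a little in the hole.
- clip_tip (a point): rounded tip of the clip's straight leg (x = 125 mm, z = 3 mm); the bent leg's flared end is at x = 98 mm.
- tray: red open reject tray, fixed, 150 mm (x) by 210 mm (y) outside, 30 mm high, walls and floor 5 mm thick. Origin: centre of its underside.
- tin: bystander: adhesive tin, blue, 56 mm diameter, 70 mm high, standing; origin in the centre of its underside. Leave it alone.
- solvent: bystander: white bottle with a red cap, 60 mm diameter, 110 mm high, standing; origin in the centre of its underside. Leave it alone.
- tape: bystander: yellow roll of tape lying flat, 90 mm diameter, 25 mm high; origin in the centre of its underside. Leave it alone.
- cup: bystander: clear mixing cup, 72 mm diameter, 80 mm high; origin in the centre of its underside. Leave it alone.
- wrench: bystander: wrench lying flat, about 160 mm long along its x. Leave it alone.
- driver: bystander: screwdriver lying flat, about 180 mm long along its x. Leave it alone.

How it is judged:
On the way, in this order (a step that is already met when the one before it is completed fails the run):
1. a sleeve has been tried on the gauge pin (((horizontal distance between sleeve_a and gauge below 0.008 m and z of sleeve_a in the frame of gauge below 0.042 m and linear speed of sleeve_a below 0.05 m/s) or (horizontal distance between sleeve_b and gauge below 0.008 m and z of sleeve_b in the frame of gauge below 0.042 m and linear speed of sleeve_b below 0.05 m/s) or (horizontal distance between sleeve_c and gauge below 0.008 m and z of sleeve_c in the frame of gauge below 0.042 m and linear speed of sleeve_c below 0.05 m/s) or (horizontal distance between sleeve_d and gauge below 0.008 m and z of sleeve_d in the frame of gauge below 0.042 m and linear speed of sleeve_d below 0.05 m/s))), for 0.1 s.
2. every sleeve that fits is down on the spindle and every narrow one is in the reject tray (horizontal distance between each of sleeve_a, sleeve_c and spindle below 0.006 m and z of each of sleeve_a, sleeve_c in the frame of spindle below 0.062 m and angle between each of sleeve_a, sleeve_c's own z axis and vertical below 0.15 rad and linear speed of each of sleeve_a, sleeve_c, sleeve_b, sleeve_d below 0.03 m/s and x of sleeve_b in the frame of tray between -0.07 and 0.07 m and y of sleeve_b in the frame of tray between -0.1 and 0.1 m and height (world z) of each of sleeve_b, sleeve_d below 0.04 m and x of sleeve_d in the frame of tray between -0.07 and 0.07 m and y of sleeve_d in the frame of tray between -0.1 and 0.1 m), for 0.2 s.
3. the R-clip is home in the spindle's cross-hole (distance between clip_seat and spindle_hole below 0.009 m and angle between the x axis of clip and the x axis of spindle, either way round below 0.35 rad and linear speed of clip below 0.03 m/s), for 0.2 s.
At the end, for the whole second after the job is handed in: Fitting sleeves stand on the spindle (axes within 6 mm, upright, underside under 62 mm up); narrow ones lie in the reject tray (origin under 40 mm up); the clip's seat point is within 9 mm of the cross-hole's middle, its leg within 0.35 rad of the hole; all at rest (all of step 2 and all of step 3); the robot touches nothing.
It fails at once if a narrow sleeve is put on the spindle ((horizontal distance between sleeve_b and spindle below 0.01 m and z of sleeve_b in the frame of spindle below 0.112 m) or (horizontal distance between sleeve_d and spindle below 0.01 m and z of sleeve_d in the frame of spindle below 0.112 m)).
It fails at once if a bystander is knocked more than 50 mm away (distance of any of tin, solvent, tape, cup, wrench, driver from where it was at the start of the episode above 0.05 m).
Of sleeve_a, sleeve_b, sleeve_c, sleeve_d only 3 to 4 are there at a start; the rules pass over those that are not, and their reading is None.
At some moment in a run one of sleeve_a, sleeve_b, sleeve_c, sleeve_d, clip may be knocked a few centimetres aside while the robot is not near it.
It also fails if it takes over 210 s, if anything falls off the work surface, if the arm or the gripper's body presses on something with over 40 N, if the wrist force passes 120 N, or if a joint passes its speed limit or range.

## Working session

There is one attempt and no reset: what is moved stays moved. The work goes in short steps, Python scripts to look and compute and a tool call to move; the robot and the scene stay as the last step left them, time stands still between calls to the robot, and variables do not carry over. Pictures are saved under pics/ and viewed, at most 14 in all, crops included, and the job is handed in when it is done.

Besides the shell and the picture viewer there is one more tool, called as a command line: name --argument value ..., lists and objects as JSON in quotes. servo_tool: Moves the arm, as the interface text tells. Its arguments: {"type":"object","properties":{"steps":{"type":"array"},"newtons":{"type":"number"}},"required":["steps"]}

```bash
ls; mkdir -p pics; python3 - <<'E'
from cell import env
import cv2
s=env.state();print({k:s[k] for k in('time','eef_pos','eef_rot','grip_width','wrist_force')})
import pickle
for n in('top','side'):
    p,d=env.capture(n);c=env.get_calibration(n);print(n,c)
    cv2.imwrite(f'pics/{n}0.png',p[:,:,::-1]);pickle.dump((p,d,c),open(f'{n}0.pkl','wb'))
E
```

```text
pics
{'time': 0.0, 'eef_pos': array([0.29331704, 0.60757005, 0.40339188]), 'eef_rot': array([-2.93188285e-04,  2.23000251e-01,  9.74817759e-01, -1.06728662e-03]), 'grip_width': 1.0011205415838578, 'wrist_force': array([0.53293901, 0.37687131, 0.14967919])}
top {'fx': 425.46454179264845, 'fy': 425.46454179264845, 'cx': 321.28578319975645, 'cy': 199.49777743162915, 'k1': 0.018251196840464584, 'position': array([0.43291677, 0.04051098, 1.44403271]), 'attitude': array([ 0.03876256, -0.70143616,  0.71113897, -0.02767923])}
side {'fx': 428.19074211599496, 'fy': 428.19074211599496, 'cx': 313.90808783011374, 'cy': 192.5186050366531, 'k1': -0.005284391230279823, 'position': array([-0.12877708, -0.65568413,  0.82872846]), 'attitude': array([-0.41103976,  0.83552065, -0.32185508,  0.17135011])}
```

View pics/top0.png

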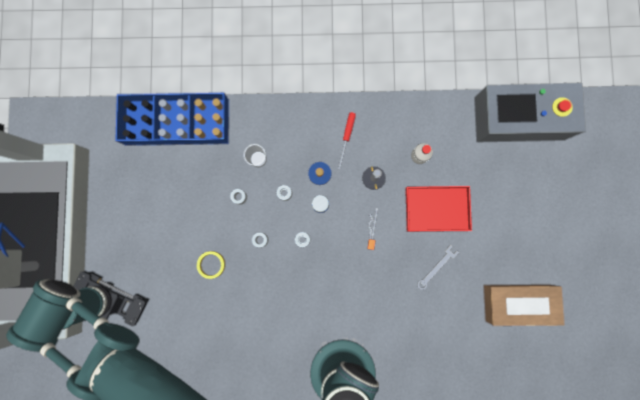

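View pics/side0.png

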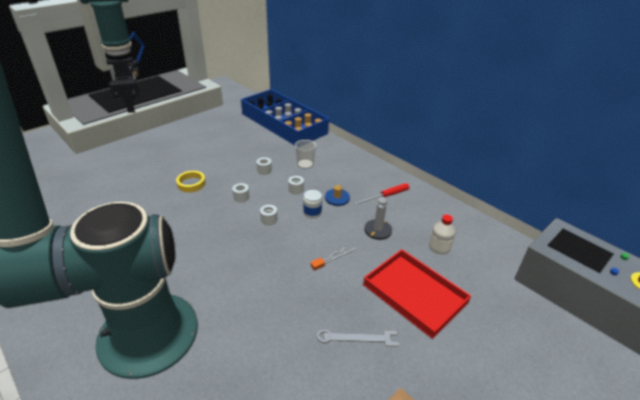

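Top view: four sleeves at about (238,196), (284,192), (260,240) and (302,240). The tin is at (320,204), gauge (320,173), spindle (374,177), clip tab (371,244) with its legs pointing up, tray (439,209). The side view agrees.

```bash
cat > h.py <<'E'
import numpy as np,cv2,pickle
from scipy.spatial.transform import Rotation as R
def rot(q): return R.from_quat(np.r_[q[1:],q[0]])
def slopes(c,u,v):
    x=(np.asarray(u,float)-c['cx'])/c['fx'];y=(np.asarray(v,float)-c['cy'])/c['fy']
    a,b=x,y
    for _ in range(8):
        k=1+c['k1']*(a*a+b*b);a,b=x/k,y/k
    return a,b
def cloud(c,d):
    v,u=np.mgrid[:d.shape[0],:d.shape[1]];a,b=slopes(c,u,v)
    P=np.stack([a*d,b*d,d],-1)
    return rot(c['attitude']).apply(P.reshape(-1,3)).reshape(P.shape)+c['position']
def onplane(c,u,v,z):
    a,b=slopes(c,u,v);r=rot(c['attitude']).apply(np.stack([a,b,np.ones_like(a)],-1).reshape(-1,3))
    return c['position']+r*((z-c['position'][2])/r[:,2])[:,None]
def project(c,P):
    p=rot(c['attitude']).inv().apply(np.atleast_2d(P)-c['position']);x,y=p[:,0]/p[:,2],p[:,1]/p[:,2];k=1+c['k1']*(x*x+y*y)
    return np.c_[c['fx']*x*k+c['cx'],c['fy']*y*k+c['cy']]
E
python3 - <<'E'
from h import *
p,d,c=pickle.load(open('top0.pkl','rb'))
W=cloud(c,d)
print('table z',np.median(W[280:320,250:300,2]))
m=((W[...,2]>.01)&(d>0)).astype(np.uint8)
n,l,st,ce=cv2.connectedComponentsWithStats(m[100:290,180:480])
for i in range(1,n):
    if st[i,4]<15: continue
    q=np.zeros(m.shape,bool);q[100:290,180:480]=l==i
    z=W[q][:,2];zt=np.percentile(z,90);t=q&(W[...,2]>zt-.006)
    hull=cv2.convexHull(np.argwhere(t)[:,::-1].astype(np.float32))
    (u,v),r=cv2.minEnclosingCircle(hull)
    print(ce[i]+[180,100],st[i,4],'ztop %.3f'%zt,'mean',W[t][:,:2].mean(0).round(4),'circ',onplane(c,u,v,zt)[0].round(4),'r',round(r*(1.444-zt)/425,4), 'ext',np.ptp(W[q][:,:2],0).round(3))
def crop(n,u0,u1,v0,v1,s): cv2.imwrite(n,cv2.resize(p[v0:v1,u0:u1,::-1],None,fx=s,fy=s,interpolation=cv2.INTER_CUBIC))
crop('pics/c1.png',340,400,150,260,5)
E
```

```text
table z -0.001016660747274245
[203.75874636 122.93950437] 1372 ztop 0.064 mean [0.8181 0.4413] circ [0.8326 0.4528 0.0642] r 0.0967 ext [0.156 0.164]
[477.37142857 119.12      ] 175 ztop 0.045 mean [ 0.847  -0.4673] circ [ 0.8319 -0.4643  0.0449] r 0.0577 ext [0.142 0.01 ]
[348.95348837 126.8372093 ] 215 ztop 0.026 mean [ 0.8184 -0.0368] circ [ 0.8076 -0.0337  0.026 ] r 0.0563 ext [0.116 0.043]
[421.89189189 153.03003003] 333 ztop 0.108 mean [ 0.7152 -0.2741] circ [ 0.7152 -0.2741  0.1081] r 0.0137 ext [0.059 0.058]
[254.3442029  154.19927536] 276 ztop 0.079 mean [0.7135 0.2786] circ [0.712  0.2768 0.0791] r 0.0349 ext [0.07 0.07]
[341.58064516 157.12903226] 31 ztop 0.017 mean [ 0.7118 -0.0089] circ [ 0.71   -0.0085  0.0166] r 0.0363 ext [0.072 0.018]
[319.38721805 172.92481203] 266 ztop 0.045 mean [0.6584 0.0668] circ [0.6585 0.0663 0.0449] r 0.0125 ext [0.076 0.078]
[373.84       177.48363636] 275 ztop 0.114 mean [ 0.6407 -0.1171] circ [ 0.6405 -0.1168  0.1142] r 0.0124 ext [0.075 0.078]
[283.9875 192.45  ] 160 ztop 0.041 mean [0.593  0.1869] circ [0.5917 0.1862 0.0415] r 0.0244 ex
[... 156 characters left out ...]
.11612903] 155 ztop 0.042 mean [0.583  0.3403] circ [0.5819 0.3393 0.0423] r 0.0244 ext [0.049 0.048]
[320.15163934 203.6147541 ] 244 ztop 0.072 mean [0.5521 0.0656] circ [0.5519 0.0651 0.0723] r 0.0255 ext [0.056 0.053]
[259.75172414 239.51724138] 145 ztop 0.041 mean [0.4366 0.2681] circ [0.4366 0.2675 0.0413] r 0.0244 ext [0.049 0.049]
[302.10526316 239.13815789] 152 ztop 0.042 mean [0.4344 0.1273] circ [0.4351 0.1261 0.0417] r 0.0248 ext [0.046 0.046]
[371.14705882 244.01470588] 68 ztop 0.020 mean [ 0.4166 -0.1024] circ [ 0.4164 -0.1029  0.0197] r 0.0178 ext [0.033 0.024]
[210.67857143 264.53571429] 252 ztop 0.028 mean [0.3563 0.4325] circ [0.3562 0.4306 0.0276] r 0.0453 ext [0.089 0.089]
```

View pics/c1.png

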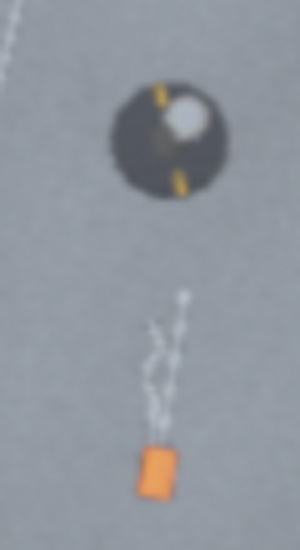

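Sleeve tops come out at 0.041 to 0.042 with radius 24.4 mm, which matches the 40 mm height and 25 mm radius. The gauge is at (0.6585, 0.0665) and the spindle at about (0.640, -0.117). In the crop, the spindle's yellow marks are at (160,95) and (181,185), and the clip runs from its tab at (157,472) to its tip at (184,293) with the bent leg on the left. Next I square the tool to the world axes and hover for a closer look.

servo_tool --steps '[[[0, 0, 0], [0, 0, -8.6], 1], [[0, 0, 0], [0, 0, -8.6], 1], [[0, 0, 0], [0, 0, -8.6], 1], [[-2.1, -4.4, -1], [0, 0, 0], 1], [[-2.1, -4.4, -1], [0, 0, 0], 1], [[-2.1, -4.4, -1], [0, 0, 0], 1], [[-2.1, -4.4, -1], [0, 0, 0], 1], [[-2.1, -4.4, -1], [0, 0, 0], 1], [[-2.1, -4.4, -1], [0, 0, 0], 1], [[-2.1, -4.4, -1], [0, 0, 0], 1], [[-2.1, -4.4, -1], [0, 0, 0], 1], [[-2.1, -4.4, -1], [0, 0, 0], 1], [[-2.1, -4.4, -1], [0, 0, 0], 1], [[0, 0, 0], [0, 0, 0], 1], [[0, 0, 0], [0, 0, 0], 1]]'

```text
time: 1.98
eef_pos: [0.5035, 0.168, 0.5041]
eef_rot: [-0.001, 0.0, 1.0, 0.0]
wrist_force: [-0.3, 0.5, -0.5]
grip_width: 1.005
grasp_force: 0.0
```

```bash
cat >> h.py <<'E'
def st(env):
    s=env.state();r=rot(s['eef_rot']).as_matrix()
    print('t %.2f'%s['time'],'pos',s['eef_pos'].round(4),'yaw(tool y) %.2f'%np.degrees(np.arctan2(r[1,1],r[0,1])),'z',r[:,2].round(3),'w %.3f g %.1f'%(s['grip_width'],s['grasp_force']),'F',np.round(s['wrist_force'],1),'q6 %.2f'%s['q'][5]);return s
def blobs(env,n,lo=.01,amin=60,save=None):
    c=env.get_calibration(n);p,d=env.capture(n)
    if save: cv2.imwrite(f'pics/{save}.png',p[:,:,::-1]);pickle.dump((p,d,c),open(save+'.pkl','wb'))
    W=cloud(c,d);m=((W[...,2]>lo)&(W[...,2]<.2)&(d>0)).astype(np.uint8)
    k,l,s,_=cv2.connectedComponentsWithStats(m)
    for i in range(1,k):
        if s[i,4]<amin: continue
        q=l==i;zt=np.percentile(W[q][:,2],90);t=q&(abs(W[...,2]-zt)<.004)
        h=cv2.convexHull(W[t][:,:2].astype(np.float32));(x,y),r=cv2.minEnclosingCircle(h)
        print('px',s[i,:4],'ztop %.4f'%zt,'circ',round(x,4),round(y,4),'r %.4f'%r,'mean',W[t][:,:2].mean(0).round(4))
    return p,d,c,W
E
python3 - <<'E'
from h import *
from cell import env
st(env);print(env.get_calibration('wrist'));blobs(env,'wrist',save='w1',amin=200)
E
```

```text
t 1.98 pos [0.5035 0.168  0.5041] yaw(tool y) 89.98 z [-0.001  0.    -1.   ] w 1.005 g 0.0 F [-0.3  0.5 -0.5] q6 -1.30
{'fx': 323.2054204934453, 'fy': 323.2054204934453, 'cx': 323.3994822728699, 'cy': 198.55655902425846, 'k1': -0.04130225659357412, 'position': array([0.4347918 , 0.16897954, 0.48549253]), 'attitude': array([0.09423863, 0.70098743, 0.70061533, 0.09420122])}
px [483  17  71  71] ztop 0.0270 circ 0.3567 0.4339 r 0.0455 mean [0.3552 0.4335]
px [124  86  19  27] ztop 0.0202 circ 0.417 -0.1004 r 0.0187 mean [ 0.4165 -0.1009]
px [274  93  38  37] ztop 0.0421 circ 0.4354 0.1272 r 0.0250 mean [0.4357 0.1274]
px [377  94  40  37] ztop 0.0422 circ 0.4371 0.2687 r 0.0245 mean [0.4367 0.2685]
px [  0 129  78 100] ztop 0.0316 circ 0.5322 -0.2797 r 0.0944 mean [ 0.5405 -0.2487]
px [227 173  47  47] ztop 0.0721 circ 0.5523 0.0659 r 0.0263 mean [0.552  0.0661]
px [420 194  39  38] ztop 0.0419 circ 0.5826 0.3405 r 0.0254 mean [0.5821 0.34  ]
px [319 201  34  38] ztop 0.0420 circ 0.5927 0.1874 r 0.0251 mean [0.5919 0.1872]
px [121 222  50  46] ztop 0.0459 circ 0.6403 -0.1155 r 0.0133 mean [ 0.6352 -0.1083]
px [235 233  50  46] ztop 0.0462 circ 0.6605 0.0672 r 0.0135 mean [0.6581 0.0682]
px [372 270  41  19] ztop 0.0668 circ 0.6858 0.2763 r 0.0185 mean [0.6819 0.2758]
px [195 322  22  40] ztop 0.0272 circ 0.815 -0.0365 r 0.0441 mean [ 0.8166 -0.035 ]
px [378 322  41  10] ztop 0.0817 circ 0.7327 0.2779 r 0.0293 mean [0.7421 0.2786]
px [442 327  35  30] ztop 0.0683 circ 0.7868 0.3838 r 0.0189 mean [0.7835 0.383 ]
```

View pics/w1.png

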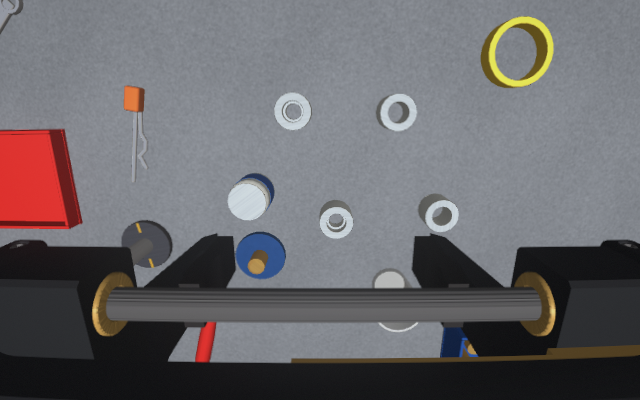

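The wrist view confirms the positions to 1 mm. The sleeves are at (293,111), (397,112), (336,220) and (441,215), and an inner ledge seems to show in the first and third. I'll still try every one on the gauge, starting with the sleeve at (0.592, 0.187).

servo_tool --steps '[[[-4.4, 1, 4], [0, 0, 0], 1], [[-4.4, 0.9, 4], [0, 0, 0], 1], [[0, 0, 5], [0, 0, 0], 1], [[0, 0, 5], [0, 0, 0], 1], [[0, 0, 5], [0, 0, 0], 1], [[0, 0, 4], [0, 0, 0], 1], [[0, 0, 3], [0, 0, 0], 1], [[0, 0, 2.5], [0, 0, 0], 1], [[0, 0, 0], [0, 0, 0], 1], [[0, 0, 0], [0, 0, 0], 0], [[0, 0, 0], [0, 0, 0], 0], [[0, 0, 0], [0, 0, 0], 0], [[0, 0, 0], [0, 0, 0], 0], [[0, 0, 0], [0, 0, 0], 0], [[0, 0, 0], [0, 0, 0], 0]]' --newtons 20

```text
time: 3.9
eef_pos: [0.592, 0.187, 0.1804]
eef_rot: [0.0, -0.0, 1.0, 0.0]
wrist_force: [-1.4, -0.6, 5.1]
grip_width: 0.556
grasp_force: 20.0
```

servo_tool --steps '[[[0, 0, -3], [0, 0, 0], 0], [[0, 0, -4], [0, 0, 0], 0], [[0, 0, -2], [0, 0, 0], 0], [[-1.5, -3, 0], [0, 0, 0], 0], [[-2, -3.5, 0], [0, 0, 0], 0], [[-2, -3.5, 0], [0, 0, 0], 0], [[-1.2, -2, 0], [0, 0, 0], 0], [[0, 0, 0], [0, 0, 0], 0], [[0, 0, 2], [0, 0, 0], 0], [[0, 0, 2], [0, 0, 0], 0], [[0, 0, 1.2], [0, 0, 0], 0], [[0, 0, 0], [0, 0, 0], 0], [[0, 0, 0], [0, 0, 0], 0], [[0, 0, 0], [0, 0, 0], 1], [[0, 0, 0], [0, 0, 0], 1], [[0, 0, 0], [0, 0, 0], 1], [[0, 0, 0], [0, 0, 0], 1]]'

```text
time: 6.02
eef_pos: [0.6588, 0.0671, 0.218]
eef_rot: [0.0, -0.0, 1.0, 0.0]
wrist_force: [0.8, -0.6, -0.6]
grip_width: 0.986
grasp_force: 0.0
```

```bash
python3 - <<'E'
from h import *
from cell import env
st(env);print('--top')
p,d,c,W=blobs(env,'top',save='t2',amin=60)
print('--wrist');blobs(env,'wrist',save='w2',amin=300)
E
```

```text
t 6.03 pos [0.6588 0.0671 0.218 ] yaw(tool y) 90.02 z [ 0.  0. -1.] w 0.986 g 0.0 F [ 0.8 -0.6 -0.6] q6 -1.51
--top
px [474  83 112  59] ztop 0.1232 circ 0.8339 -0.6148 r 0.1659 mean [ 0.8386 -0.6048]
px [115  93 114  53] ztop 0.0661 circ 0.8463 0.5596 r 0.1962 mean [0.8508 0.5672]
px [343 112  13  35] ztop 0.0266 circ 0.8147 -0.0338 r 0.0477 mean [ 0.8176 -0.0359]
px [  0 137  89 210] ztop 0.1050 circ 0.448 0.9603 r 0.3029 mean [0.4632 0.9738]
px [412 143  21  21] ztop 0.1079 circ 0.7156 -0.2742 r 0.0136 mean [ 0.7159 -0.2745]
px [244 144  23  23] ztop 0.0793 circ 0.7125 0.2769 r 0.0360 mean [0.7114 0.2767]
px [342 155   8  24] ztop 0.1611 circ 0.6557 -0.0139 r 0.0312 mean [ 0.6555 -0.0151]
px [288 156   6  24] ztop 0.1606 circ 0.6571 0.1528 r 0.0332 mean [0.6504 0.1537]
px [302 165  33  20] ztop 0.1592 circ 0.6398 0.0689 r 0.0491 mean [0.6425 0.0605]
px [363 166  23  24] ztop 0.1154 circ 0.6414 -0.117 r 0.0119 mean [ 0.641  -0.1164]
px [406 186  66  46] ztop 0.0321 circ 0.5327 -0.3263 r 0.1256 mean [ 0.5354 -0.3219]
px [231 189  16  15] ztop 0.0428 circ 0.5821 0.339 r 0.0251 mean [0.5822 0.3391]
px [252 232  17  16] ztop 0.0425 circ 0.4355 0.268 r 0.0245 mean [0.437  0.2672]
px [368 239   8  11] ztop 0.0211 circ 0.417 -0.1003 r 0.0171 mean [ 0.4177 -0.1018]
px [197 251  28  28] ztop 0.0274 circ 0.3564 0.4317 r 0.0446 mean [0.3604 0.4316]
px [484 284  81  43] ztop 0.0727 circ 0.2191 -0.5784 r 0.1234 mean [ 0.22   -0.5767]
--wrist
px [246   0 145  94] ztop 0.0721 circ 0.5527 0.066 r 0.0263 mean [0.563  0.0661]
px [  0 134 640 266] ztop 0.1556 circ 0.6354 0.0672 r 0.0606 mean [0.635  0.0671]
```

```bash
cat >> h.py <<'E'
def gz(env,n,xy=(.659,.067),r=.03):
    c=env.get_calibration(n);p,d=env.capture(n);W=cloud(c,d)
    k=(np.hypot(W[...,0]-xy[0],W[...,1]-xy[1])<r)&(d>0)&(W[...,2]<.1)
    z=W[k][:,2];print(n,'hist(5mm bins)',np.histogram(z,bins=np.arange(0,.105,.005))[0])
    return p
E
python3 - <<'E'
from h import *
from cell import env
for n in('wrist','side'):gz(env,n)
E
```

```text
wrist hist(5mm bins) [   0    0 2141    6    0    0    3  122  155  902  677  430 1133  423
 3374 1055    0    0    0    0]
side hist(5mm bins) [ 0  7 88 19 10  0  1 13 24 20 27 21 39 27 65 39  0  0  0  0]
```

Sleeve top at 0.074, so it stopped half-way and is narrow. It goes to the reject tray.

servo_tool --steps '[[[0, 0, 0.8], [0, 0, 0], 1], [[0, 0, 0], [0, 0, 0], 0], [[0, 0, 0], [0, 0, 0], 0], [[0, 0, 0], [0, 0, 0], 0], [[0, 0, 0], [0, 0, 0], 0], [[0, 0, 0], [0, 0, 0], 0], [[0, 0, -3.6], [0, 0, 0], 0], [[0, 0, -5], [0, 0, 0], 0], [[0, 0, -3], [0, 0, 0], 0], [[0.9, -3.7, 0], [0, 0, 0], 0], [[1.5, -5, 0], [0, 0, 0], 0], [[1.5, -5, 0], [0, 0, 0], 0], [[1.5, -5, 0], [0, 0, 0], 0], [[1.5, -5, 0], [0, 0, 0], 0], [[1.5, -5, 0], [0, 0, 0], 0], [[1.5, -5, 0], [0, 0, 0], 0], [[1.5, -5, 0], [0, 0, 0], 0], [[1.5, -5, 0], [0, 0, 0], 0], [[0, 0, 0], [0, 0, 0], 0]]'

```text
time: 8.6
eef_pos: [0.5285, -0.3733, 0.3255]
eef_rot: [-0.0, 0.002, 1.0, -0.0]
wrist_force: [0.2, -0.4, -1.0]
grip_width: 0.558
grasp_force: 19.8
```

```bash
python3 - <<'E'
from h import *
from cell import env
st(env);blobs(env,'top',save='t3',amin=60);print('w');blobs(env,'wrist',save='w3',amin=300)
E
```

```text
t 8.60 pos [ 0.5285 -0.3733  0.3255] yaw(tool y) 89.77 z [-0.    -0.001 -1.   ] w 0.558 g 19.8 F [ 0.2 -0.4 -1. ] q6 -2.22
px [474  83 112  59] ztop 0.1232 circ 0.8362 -0.615 r 0.1654 mean [ 0.8367 -0.6055]
px [115  93 114  53] ztop 0.0660 circ 0.8456 0.56 r 0.1956 mean [0.8461 0.5673]
px [343 112  13  32] ztop 0.0262 circ 0.8165 -0.0373 r 0.0495 mean [ 0.8168 -0.036 ]
px [  0 137  89 210] ztop 0.1049 circ 0.4496 0.9629 r 0.3023 mean [0.4631 0.9746]
px [411 143  22  21] ztop 0.1079 circ 0.7153 -0.2741 r 0.0137 mean [ 0.7155 -0.2739]
px [244 144  23  23] ztop 0.0796 circ 0.7126 0.277 r 0.0357 mean [0.7143 0.2802]
px [308 162  24  23] ztop 0.0443 circ 0.6595 0.0668 r 0.0126 mean [0.6598 0.0675]
px [363 167  23  23] ztop 0.1135 circ 0.6406 -0.1169 r 0.0127 mean [ 0.6401 -0.1175]
px [406 186  64  46] ztop 0.0314 circ 0.5326 -0.3264 r 0.1252 mean [ 0.5466 -0.2983]
px [231 189  16  16] ztop 0.0417 circ 0.5814 0.3406 r 0.0252 mean [0.5796 0.3395]
px [312 195  17  18] ztop 0.0717 circ 0.5521 0.0651 r 0.0257 mean [0.5514 0.0655]
px [252 232  16  16] ztop 0.0426 circ 0.4361 0.2678 r 0.0249 mea
[... 163 characters left out ...]
ean [ 0.4174 -0.1026]
px [197 251  28  28] ztop 0.0278 circ 0.3561 0.4322 r 0.0447 mean [0.3533 0.4329]
px [487 284  78  42] ztop 0.0729 circ 0.2156 -0.5776 r 0.1212 mean [ 0.2187 -0.5812]
px [334 340  41  32] ztop 0.0226 circ 0.0599 -0.0503 r 0.0475 mean [ 0.0611 -0.0413]
w
px [608  40  32  45] ztop 0.0199 circ 0.4172 -0.1035 r 0.0188 mean [ 0.4182 -0.1057]
px [213 106 287 183] ztop 0.1903 circ 0.5182 -0.3706 r 0.0405 mean [ 0.5167 -0.3701]
px [553 254  43  32] ztop 0.0140 circ 0.6212 -0.1135 r 0.0269 mean [ 0.6134 -0.1082]
px [285 322  80  15] ztop 0.1922 circ 0.5459 -0.3701 r 0.0167 mean [ 0.548  -0.3704]
px [383 328  38  30] ztop 0.0462 circ 0.6915 -0.2889 r 0.0112 mean [ 0.6894 -0.2877]
```

servo_tool --steps '[[[0, 0, 4], [0, 0, 0], 0], [[0, 0, 4], [0, 0, 0], 0], [[0, 0, 3.2], [0, 0, 0], 0], [[0, 0, 2], [0, 0, 0], 0], [[0, 0, 1], [0, 0, 0], 0], [[0, 0, 0], [0, 0, 0], 0], [[0, 0, 0], [0, 0, 0], 0.74], [[0, 0, 0], [0, 0, 0], 0.74], [[0, 0, 0], [0, 0, 0], 0.74], [[0, 0, -3], [0, 0, 0], 0.74], [[0, 0, -5], [0, 0, 0], 0.74], [[0, 0, -5], [0, 0, 0], 1], [[0, 0, -3], [0, 0, 0], 1], [[0, 0, 0], [0, 0, 0], 1]]'

```text
time: 10.45
eef_pos: [0.5309, -0.3709, 0.3479]
eef_rot: [0.003, -0.0, 1.0, -0.002]
wrist_force: [-0.4, -0.2, -0.0]
grip_width: 0.994
grasp_force: 0.0
```

```bash
python3 - <<'E'
from h import *
from cell import env
st(env);blobs(env,'wrist',save='w4',amin=300);gz(env,'wrist',(.53,-.37),.02)
E
```

```text
t 10.45 pos [ 0.5309 -0.3709  0.3479] yaw(tool y) 90.02 z [ 0.006 -0.005 -1.   ] w 0.994 g 0.0 F [-0.4 -0.2 -0. ] q6 -2.22
px [592  40  38  42] ztop 0.0199 circ 0.417 -0.1032 r 0.0186 mean [ 0.4169 -0.104 ]
px [255 102 234 184] ztop 0.1862 circ 0.5305 -0.3203 r 0.0119 mean [ 0.5263 -0.3236]
px [298 156  56  58] ztop 0.0469 circ 0.5322 -0.3695 r 0.0250 mean [ 0.5314 -0.3695]
px [192 233  44  53] ztop 0.1987 circ 0.5305 -0.4214 r 0.0123 mean [ 0.5255 -0.4186]
px [380 322  65  36] ztop 0.0701 circ 0.6978 -0.2751 r 0.0237 mean [ 0.6907 -0.2775]
wrist hist(5mm bins) [ 10 304   0   8  31  36 234  86  97 727   0   0   0   0   0   0   0   0
   0   0]
```

The first reject stands in the tray with its top at 0.046. Next is the sleeve at (0.582, 0.340).

servo_tool --steps '[[[-0.3, 3, 0], [0, 0, 0], 1], [[-0.4, 5.1, 0], [0, 0, 0], 1], [[-0.4, 5.1, 0], [0, 0, 0], 1], [[-0.4, 5.1, 0], [0, 0, 0], 1], [[-0.4, 5.1, 0], [0, 0, 0], 1], [[-0.4, 5.1, 0], [0, 0, 0], 1], [[-0.4, 5.1, 0], [0, 0, 0], 1], [[-0.4, 5.1, 0], [0, 0, 0], 1], [[-0.4, 5.1, 0], [0, 0, 0], 1], [[-0.4, 5.1, 0], [0, 0, 0], 1], [[-0.4, 5.1, 0], [0, 0, 0], 1], [[-0.3, 5.1, 0], [0, 0, 0], 1], [[-0.3, 5.1, 0], [0, 0, 0], 1], [[-0.3, 5.1, 0], [0, 0, 0], 1], [[0, 1.8, 0], [0, 0, 0], 1], [[0, 0, 0], [0, 0, 0], 1], [[0, 0, 0], [0, 0, 0], 1]]'

```text
time: 12.68
eef_pos: [0.5815, 0.3395, 0.3426]
eef_rot: [-0.001, 0.0, 1.0, -0.001]
wrist_force: [-0.2, -0.5, 0.3]
grip_width: 1.001
grasp_force: 0.0
```

```bash
python3 - <<'E'
from h import *
from cell import env
st(env);blobs(env,'wrist',save='w5',amin=300)
E
```

```text
t 12.68 pos [0.5815 0.3395 0.3426] yaw(tool y) 89.98 z [-0.002 -0.002 -1.   ] w 1.001 g 0.0 F [-0.2 -0.5  0.3] q6 -1.08
px [36  0 80 56] ztop 0.0417 circ 0.4364 0.1278 r 0.0256 mean [0.4418 0.1287]
px [204   0  68  54] ztop 0.0420 circ 0.4369 0.2692 r 0.0251 mean [0.4449 0.2696]
px [  0 127  78  68] ztop 0.0715 circ 0.5541 0.073 r 0.0253 mean [0.5553 0.081 ]
px [298 159  55  58] ztop 0.0420 circ 0.5825 0.3411 r 0.0250 mean [0.5817 0.3412]
px [ 37 219  69  28] ztop 0.0143 circ 0.6469 0.069 r 0.0372 mean [0.6371 0.0709]
px [186 233  50  55] ztop 0.1986 circ 0.5795 0.289 r 0.0119 mean [0.5754 0.2923]
px [411 233  52  55] ztop 0.1985 circ 0.5794 0.3911 r 0.0120 mean [0.5754 0.388 ]
px [244 276  47  13] ztop 0.0353 circ 0.6869 0.2788 r 0.0158 mean [0.6837 0.2789]
px [215 322  80  41] ztop 0.0806 circ 0.7138 0.2778 r 0.0361 mean [0.7152 0.2761]
px [359 340 119  18] ztop 0.0341 circ 0.7703 0.4446 r 0.0641 mean [0.7692 0.4434]
```

servo_tool --steps '[[[0, 0.1, 4], [0, 0, 0], 1], [[0, 0, 5], [0, 0, 0], 1], [[0, 0, 4], [0, 0, 0], 1], [[0, 0, 2.4], [0, 0, 0], 1], [[0, 0, 1], [0, 0, 0], 1], [[0, 0, 0], [0, 0, 0], 1], [[0, 0, 0], [0, 0, 0], 0], [[0, 0, 0], [0, 0, 0], 0], [[0, 0, 0], [0, 0, 0], 0], [[0, 0, 0], [0, 0, 0], 0], [[0, 0, 0], [0, 0, 0], 0], [[0, 0, -3], [0, 0, 0], 0], [[0, 0, -4], [0, 0, 0], 0], [[0, 0, -2], [0, 0, 0], 0], [[-1.1, -4, 0], [0, 0, 0], 0], [[-1.1, -4, 0], [0, 0, 0], 0], [[-1.1, -4, 0], [0, 0, 0], 0], [[-1.1, -4, 0], [0, 0, 0], 0], [[-1.1, -4, 0], [0, 0, 0], 0], [[-1.1, -4, 0], [0, 0, 0], 0]]'

```text
time: 15.22
eef_pos: [0.6476, 0.1007, 0.2689]
eef_rot: [-0.001, -0.0, 1.0, -0.0]
wrist_force: [0.5, 0.0, -1.4]
grip_width: 0.569
grasp_force: 20.0
```

servo_tool --steps '[[[-0.6, -1.8, 0], [0, 0, 0], 0], [[-0.5, -1.6, 0], [0, 0, 0], 0], [[0, 0, 0], [0, 0, 0], 0], [[0, 0, 2], [0, 0, 0], 0], [[0, 0, 2], [0, 0, 0], 0], [[0, 0, 1.2], [0, 0, 0], 0], [[0, 0, 0], [0, 0, 0], 0], [[0, 0, 0], [0, 0, 0], 0], [[0, 0, 0], [0, 0, 0], 1], [[0, 0, 0], [0, 0, 0], 1], [[0, 0, 0], [0, 0, 0], 1], [[0, 0, 0], [0, 0, 0], 1]]'

```text
time: 16.73
eef_pos: [0.6588, 0.0682, 0.2181]
eef_rot: [0.0, -0.0, 1.0, 0.0]
wrist_force: [0.2, 0.1, 0.1]
grip_width: 0.988
grasp_force: 0.0
```

```bash
python3 - <<'E'
from h import *
from cell import env
st(env)
for n in('wrist','side'):gz(env,n)
E
```

```text
t 16.73 pos [0.6588 0.0682 0.2181] yaw(tool y) 90.03 z [ 0.  0. -1.] w 0.988 g 0.0 F [0.2 0.1 0.1] q6 -1.51
wrist hist(5mm bins) [   0    0 1618  140  147  174  185  218  448 1855 4682    3    0    0
    0    0    0    0    0    0]
side hist(5mm bins) [ 0  2 45 22 14 21 24 16 21 49 90  8  0  0  0  0  0  0  0  0]
```

Top at 0.052, so this one dropped right down and fits. It goes to the spindle.

servo_tool --steps '[[[0, 0, 2.6], [0, 0, 0], 1], [[0, 0, 0], [0, 0, 0], 1], [[0, 0, 0], [0, 0, 0], 0], [[0, 0, 0], [0, 0, 0], 0], [[0, 0, 0], [0, 0, 0], 0], [[0, 0, 0], [0, 0, 0], 0], [[0, 0, 0], [0, 0, 0], 0], [[0, 0, -2], [0, 0, 0], 0], [[0, 0, -4], [0, 0, 0], 0], [[0, 0, -4.3], [0, 0, 0], 0], [[0, 0, -2], [0, 0, 0], 0], [[0.4, -4, 0], [0, 0, 0], 0], [[0.4, -4, 0], [0, 0, 0], 0], [[0.4, -4, 0], [0, 0, 0], 0], [[0.4, -4, 0], [0, 0, 0], 0], [[0.2, -2.5, 0], [0, 0, 0], 0], [[0, 0, 0], [0, 0, 0], 0], [[0, 0, 0], [0, 0, 0], 0]]'

```text
time: 19.08
eef_pos: [0.6406, -0.1163, 0.3142]
eef_rot: [-0.0, -0.0, 1.0, 0.001]
wrist_force: [0.1, 0.4, -1.6]
grip_width: 0.57
grasp_force: 20.0
```

```bash
python3 - <<'E'
from h import *
from cell import env
st(env)
E
```

```text
t 19.07 pos [ 0.6406 -0.1163  0.3142] yaw(tool y) 90.02 z [-0.001  0.001 -1.   ] w 0.570 g 20.0 F [ 0.1  0.4 -1.6] q6 -1.79
```

servo_tool --steps '[[[0, 0, 2], [0, 0, 0], 0], [[0, 0, 1], [0, 0, 0], 0], [[0, 0, 1], [0, 0, 0], 0], [[0, 0, 0], [0, 0, 0], 0]]'

```text
time: 19.58
eef_pos: [0.6403, -0.1166, 0.2728]
eef_rot: [-0.001, -0.0, 1.0, 0.0]
wrist_force: [-0.6, -0.6, -0.7]
grip_width: 0.567
grasp_force: 20.0
```

servo_tool --steps '[[[0, 0, 2], [0, 0, 0], 0], [[0, 0, 1.5], [0, 0, 0], 0], [[0, 0, 1], [0, 0, 0], 0], [[0, 0, 0], [0, 0, 0], 0], [[0, 0, 0], [0, 0, 0], 1], [[0, 0, 0], [0, 0, 0], 1], [[0, 0, 0], [0, 0, 0], 1], [[0, 0, -4], [0, 0, 0], 1], [[0, 0, -5], [0, 0, 0], 1], [[0, 0, -3], [0, 0, 0], 1], [[0, 0, 0], [0, 0, 0], 1]]'

```text
time: 20.95
eef_pos: [0.6421, -0.1172, 0.3541]
eef_rot: [0.004, -0.0, 1.0, -0.001]
wrist_force: [-0.6, -0.0, -0.3]
grip_width: 1.001
grasp_force: 0.0
```

```bash
python3 - <<'E'
from h import *
from cell import env
st(env)
for n in('wrist','side'):gz(env,n,(.6405,-.1168),.027)
blobs(env,'top',amin=60)
E
```

```text
t 20.95 pos [ 0.6421 -0.1172  0.3541] yaw(tool y) 90.03 z [ 0.008 -0.002 -1.   ] w 1.001 g 0.0 F [-0.6 -0.  -0.3] q6 -1.79
wrist hist(5mm bins) [   0    0  240   28   27   35   38   34   50   57 1138   33   36   30
   33   32   42   37   46   81]
side hist(5mm bins) [ 0  2 29 22 25 18 25 25 24 24 90 21 15 12 14 14 10 17 16 17]
px [474  83 112  59] ztop 0.1231 circ 0.8371 -0.6165 r 0.1651 mean [ 0.8381 -0.6057]
px [115  93 114  52] ztop 0.0664 circ 0.8455 0.5596 r 0.1953 mean [0.8482 0.5677]
px [343 112  13  31] ztop 0.0262 circ 0.8166 -0.0356 r 0.0486 mean [ 0.8182 -0.0366]
px [  0 137  89 210] ztop 0.1050 circ 0.4485 0.9607 r 0.3031 mean [0.4629 0.9743]
px [244 144  23  23] ztop 0.0795 circ 0.7131 0.2773 r 0.0359 mean [0.715  0.2802]
px [308 162  23  23] ztop 0.0461 circ 0.6587 0.0669 r 0.0124 mean [0.6594 0.0676]
px [374 175  12  14] ztop 0.1066 circ 0.6295 -0.1149 r 0.0023 mean [ 0.6291 -0.1145]
px [418 186  54  46] ztop 0.0313 circ 0.5298 -0.3468 r 0.1094 mean [ 0.5424 -0.3701]
px [312 195  17  18] ztop 0.0720 circ 0.5524 0.0652 r 0.0257 mean [0.5528 0.0647]
px [442 201  19  15] ztop 0.0459 circ 0.5321 -0.3686 r 0.0246 mean [ 0.5316 -0.3678]
px [252 232  16  16] ztop 0.0424 circ 0.437 0.2674 r 0.0247 mean [0.4349 0.2655]
px [295 232  15  15] ztop 0.0415 circ 0.435 0.1264 r 0.0248 mean [0.4352 0.128 ]
px [197 251  29  28] ztop 0.0275 circ 0.3562 0.4319 r 0.0448 mean [0.3565 0.4315]
px [483 284  82  42] ztop 0.0728 circ 0.2177 -0.5761 r 0.1235 mean [ 0.2188 -0.5769]
px [313 340  29  35] ztop 0.1410 circ 0.052 0.035 r 0.0187 mean [0.0531 0.0364]
```

The fitting sleeve is down on the spindle foot with its top at 0.052. Next is the sleeve at (0.437, 0.268).

servo_tool --steps '[[[2, 3.5, 0], [0, 0, 0], 1], [[2.3, 4.4, 0], [0, 0, 0], 1], [[2.3, 4.4, 0], [0, 0, 0], 1], [[2.3, 4.4, 0], [0, 0, 0], 1], [[2.3, 4.4, 0], [0, 0, 0], 1], [[2.3, 4.4, 0], [0, 0, 0], 1], [[2.3, 4.4, 0], [0, 0, 0], 1], [[2.3, 4.4, 0], [0, 0, 0], 1], [[2.3, 4.2, 0], [0, 0, 0], 1], [[0, 0, 0], [0, 0, 0], 1], [[0, 0, 0], [0, 0, 0], 1]]'

```text
time: 22.48
eef_pos: [0.4363, 0.2675, 0.3482]
eef_rot: [-0.001, -0.001, 1.0, -0.001]
wrist_force: [0.6, 0.5, -1.0]
grip_width: 0.996
grasp_force: 0.0
```

```bash
python3 - <<'E'
from h import *
from cell import env
st(env);blobs(env,'wrist',save='w6',amin=300)
E
```

```text
t 22.48 pos [0.4363 0.2675 0.3482] yaw(tool y) 90.08 z [-0.002 -0.002 -1.   ] w 0.996 g 0.0 F [ 0.6  0.5 -1. ] q6 -1.07
px [451  48 103 101] ztop 0.0269 circ 0.3569 0.4336 r 0.0456 mean [0.355  0.4332]
px [146 156  64  57] ztop 0.0418 circ 0.4355 0.1275 r 0.0255 mean [0.4346 0.1282]
px [298 157  54  57] ztop 0.0420 circ 0.437 0.269 r 0.0252 mean [0.4359 0.2691]
px [192 233  44  53] ztop 0.1986 circ 0.4349 0.2171 r 0.0121 mean [0.4298 0.2202]
px [411 233  46  53] ztop 0.1986 circ 0.4343 0.3189 r 0.0120 mean [0.4296 0.3161]
px [133 260  29  28] ztop 0.0439 circ 0.5314 0.0835 r 0.0069 mean [0.5319 0.0843]
```

servo_tool --steps '[[[0, 0.1, 4], [0, 0, 0], 1], [[0, 0, 5], [0, 0, 0], 1], [[0, 0, 4.5], [0, 0, 0], 1], [[0, 0, 2.5], [0, 0, 0], 1], [[0, 0, 1], [0, 0, 0], 1], [[0, 0, 0], [0, 0, 0], 1], [[0, 0, 0], [0, 0, 0], 0], [[0, 0, 0], [0, 0, 0], 0], [[0, 0, 0], [0, 0, 0], 0], [[0, 0, 0], [0, 0, 0], 0], [[0, 0, 0], [0, 0, 0], 0], [[0, 0, -3], [0, 0, 0], 0], [[0, 0, -4], [0, 0, 0], 0], [[0, 0, -2], [0, 0, 0], 0], [[-3.7, -3.3, 0], [0, 0, 0], 0], [[-3.7, -3.3, 0], [0, 0, 0], 0], [[-3.7, -3.3, 0], [0, 0, 0], 0], [[-3.7, -3.3, 0], [0, 0, 0], 0], [[-3.7, -3.3, 0], [0, 0, 0], 0], [[0, 0, 0], [0, 0, 0], 0]]'

```text
time: 25.02
eef_pos: [0.6238, 0.1017, 0.2693]
eef_rot: [0.0, 0.001, 1.0, -0.0]
wrist_force: [0.2, 0.4, -1.8]
grip_width: 0.569
grasp_force: 20.0
```

```bash
python3 - <<'E'
from h import *
from cell import env
st(env)
E
```

```text
t 25.02 pos [0.6238 0.1017 0.2693] yaw(tool y) 89.83 z [ 0.001 -0.    -1.   ] w 0.569 g 20.0 F [ 0.2  0.4 -1.8] q6 -1.45
```

servo_tool --steps '[[[-2, -1.8, 0], [0, 0, 0], 0], [[-1.6, -1.7, 0], [0, 0, 0], 0], [[0, 0, 0], [0, 0, 0], 0], [[0, 0, 2], [0, 0, 0], 0], [[0, 0, 2], [0, 0, 0], 0], [[0, 0, 1.2], [0, 0, 0], 0], [[0, 0, 0], [0, 0, 0], 0], [[0, 0, 0], [0, 0, 0], 0], [[0, 0, 0], [0, 0, 0], 1], [[0, 0, 0], [0, 0, 0], 1], [[0, 0, 0], [0, 0, 0], 1], [[0, 0, 0], [0, 0, 0], 1]]'

```text
time: 26.52
eef_pos: [0.6577, 0.0693, 0.2177]
eef_rot: [0.0, -0.0, 1.0, 0.0]
wrist_force: [-0.7, -1.1, 0.6]
grip_width: 0.987
grasp_force: 0.0
```

```bash
python3 - <<'E'
from h import *
from cell import env
st(env)
for n in('wrist','side'):gz(env,n)
E
```

```text
t 26.52 pos [0.6577 0.0693 0.2177] yaw(tool y) 90.04 z [ 0.  0. -1.] w 0.987 g 0.0 F [-0.7 -1.1  0.6] q6 -1.50
wrist hist(5mm bins) [   0    0 1469  139  165  168  203  230  382 1916 4639    5    0    0
    0    0    0    0    0    0]
side hist(5mm bins) [ 0  2 40 24 19 20 14 23 22 51 79 12  0  0  0  0  0  0  0  0]
```

This one fits too. It goes onto the spindle.

servo_tool --steps '[[[-0.1, -0.2, 2.6], [0, 0, 0], 1], [[0, 0, 0], [0, 0, 0], 1], [[0, 0, 0], [0, 0, 0], 0], [[0, 0, 0], [0, 0, 0], 0], [[0, 0, 0], [0, 0, 0], 0], [[0, 0, 0], [0, 0, 0], 0], [[0, 0, 0], [0, 0, 0], 0], [[0, 0, -2], [0, 0, 0], 0], [[0, 0, -4], [0, 0, 0], 0], [[0, 0, -4.3], [0, 0, 0], 0], [[0, 0, -2], [0, 0, 0], 0], [[0.4, -4, 0], [0, 0, 0], 0], [[0.4, -4, 0], [0, 0, 0], 0], [[0.4, -4, 0], [0, 0, 0], 0], [[0.4, -4, 0], [0, 0, 0], 0], [[0.2, -2.4, 0], [0, 0, 0], 0], [[0, 0, 0], [0, 0, 0], 0], [[0, 0, 0], [0, 0, 0], 0]]'

```text
time: 28.88
eef_pos: [0.6408, -0.1162, 0.3144]
eef_rot: [-0.0, -0.0, 1.0, 0.0]
wrist_force: [0.1, -0.5, -2.3]
grip_width: 0.567
grasp_force: 20.0
```

```bash
python3 - <<'E'
from h import *
from cell import env
st(env)
E
```

```text
t 28.88 pos [ 0.6408 -0.1162  0.3144] yaw(tool y) 90.03 z [-0.001  0.001 -1.   ] w 0.567 g 20.0 F [ 0.1 -0.5 -2.3] q6 -1.79
```

servo_tool --steps '[[[0, 0, 2], [0, 0, 0], 0], [[0, 0, 1], [0, 0, 0], 0], [[0, 0, 1], [0, 0, 0], 0], [[0, 0, 0], [0, 0, 0], 0]]'

```text
time: 29.38
eef_pos: [0.6403, -0.1166, 0.2728]
eef_rot: [-0.001, -0.0, 1.0, 0.0]
wrist_force: [0.6, -0.5, -1.2]
grip_width: 0.569
grasp_force: 20.0
```

servo_tool --steps '[[[0, 0, 2], [0, 0, 0], 0], [[0, 0, 1], [0, 0, 0], 0], [[0, 0, 0], [0, 0, 0], 0], [[0, 0, 0], [0, 0, 0], 1], [[0, 0, 0], [0, 0, 0], 1], [[0, 0, 0], [0, 0, 0], 1], [[0, 0, -4], [0, 0, 0], 1], [[0, 0, -4], [0, 0, 0], 1], [[0, 0, -2], [0, 0, 0], 1], [[0, 0, 0], [0, 0, 0], 1], [[0, 0, 0], [0, 0, 0], 1]]'

```text
time: 30.75
eef_pos: [0.6402, -0.1168, 0.343]
eef_rot: [-0.001, -0.0, 1.0, 0.0]
wrist_force: [-0.5, 0.3, -0.1]
grip_width: 0.999
grasp_force: 0.0
```

```bash
python3 - <<'E'
from h import *
from cell import env
st(env)
for n in('wrist','side'):gz(env,n,(.6405,-.1168),.027)
blobs(env,'top',amin=60)
E
```

```text
t 30.75 pos [ 0.6402 -0.1168  0.343 ] yaw(tool y) 90.02 z [-0.002  0.001 -1.   ] w 0.999 g 0.0 F [-0.5  0.3 -0.1] q6 -1.79
wrist hist(5mm bins) [   0    0  242   36   28   35   40   35   42   44   95   44   59   52
   57   67   69   93 1928  105]
side hist(5mm bins) [ 0  2 26 22 30 21 18 25 19 29 25 28 25 27 29 21 28 27 90 23]
px [475  83 111  59] ztop 0.1232 circ 0.8354 -0.618 r 0.1640 mean [ 0.8378 -0.607 ]
px [115  93 114  53] ztop 0.0665 circ 0.8447 0.56 r 0.1951 mean [0.8477 0.5643]
px [338 112  18  57] ztop 0.0263 circ 0.8191 -0.0324 r 0.0489 mean [ 0.8195 -0.0364]
px [  0 137  89 210] ztop 0.1049 circ 0.4478 0.9604 r 0.3030 mean [0.4624 0.9724]
px [244 144  23  23] ztop 0.0799 circ 0.7125 0.277 r 0.0355 mean [0.7125 0.2763]
px [308 162  24  23] ztop 0.0459 circ 0.6585 0.0668 r 0.0123 mean [0.6584 0.0659]
px [374 176  12  14] ztop 0.0941 circ 0.6289 -0.1249 r 0.0133 mean [ 0.6263 -0.1254]
px [417 186  55  46] ztop 0.0314 circ 0.53 -0.3455 r 0.1104 mean [ 0.5433 -0.3708]
px [312 195  17  18] ztop 0.0717 circ 0.5519 0.0651 r 0.0257 mean [0.551  0.0652]
px [443 201  18  15] ztop 0.0466 circ 0.5324 -0.3677 r 0.0252 mean [ 0.5322 -0.3671]
px [295 232  15  15] ztop 0.0420 circ 0.4351 0.1266 r 0.0246 mean [0.4353 0.1273]
px [197 251  28  28] ztop 0.0271 circ 0.3558 0.4313 r 0.0450 mean [0.3549 0.4349]
px [484 284  81  42] ztop 0.0728 circ 0.2208 -0.5779 r 0.1245 mean [ 0.2194 -0.5765]
px [312 340  30  35] ztop 0.1391 circ 0.0526 0.035 r 0.0189 mean [0.0525 0.0369]
```

Two sleeves are stacked, with the top at 0.092. The last one is at (0.435, 0.127).

servo_tool --steps '[[[2.5, 2.9, 0], [0, 0, 0], 1], [[3, 3.6, 0], [0, 0, 0], 1], [[3, 3.6, 0], [0, 0, 0], 1], [[3, 3.6, 0], [0, 0, 0], 1], [[3, 3.6, 0], [0, 0, 0], 1], [[3, 3.6, 0], [0, 0, 0], 1], [[3, 3.5, 0], [0, 0, 0], 1], [[0, 0, 0], [0, 0, 0], 1], [[0, 0, 0], [0, 0, 0], 1]]'

```text
time: 32.02
eef_pos: [0.4358, 0.1268, 0.3443]
eef_rot: [-0.0, -0.001, 1.0, -0.0]
wrist_force: [0.6, -0.9, 0.5]
grip_width: 1.001
grasp_force: 0.0
```

```bash
python3 - <<'E'
from h import *
from cell import env
st(env);blobs(env,'wrist',save='w7',amin=300)
E
```

```text
t 32.02 pos [0.4358 0.1268 0.3443] yaw(tool y) 90.08 z [-0.    -0.001 -1.   ] w 1.001 g 0.0 F [ 0.6 -0.9  0.5] q6 -1.34
px [593  55  47  96] ztop 0.0267 circ 0.3586 0.4232 r 0.0432 mean [0.3613 0.402 ]
px [ 79 144  28  38] ztop 0.0201 circ 0.416 -0.1014 r 0.0190 mean [ 0.4156 -0.1005]
px [297 156  54  58] ztop 0.0419 circ 0.4356 0.1274 r 0.0251 mean [0.4347 0.1275]
px [187 233  49  55] ztop 0.1985 circ 0.4342 0.0766 r 0.0121 mean [0.4297 0.0796]
px [411 233  50  55] ztop 0.1985 circ 0.4345 0.179 r 0.0122 mean [0.4298 0.1754]
px [238 262  55  27] ztop 0.0535 circ 0.5322 0.0661 r 0.0189 mean [0.5271 0.0675]
px [230 322  75  41] ztop 0.0718 circ 0.5563 0.0663 r 0.0252 mean [0.5644 0.0662]
```

servo_tool --steps '[[[0, 0, 4], [0, 0, 0], 1], [[0, 0, 5], [0, 0, 0], 1], [[0, 0, 4.1], [0, 0, 0], 1], [[0, 0, 2.5], [0, 0, 0], 1], [[0, 0, 1], [0, 0, 0], 1], [[0, 0, 0], [0, 0, 0], 1], [[0, 0, 0], [0, 0, 0], 0], [[0, 0, 0], [0, 0, 0], 0], [[0, 0, 0], [0, 0, 0], 0], [[0, 0, 0], [0, 0, 0], 0], [[0, 0, 0], [0, 0, 0], 0], [[0, 0, -3], [0, 0, 0], 0], [[0, 0, -5], [0, 0, 0], 0], [[0, 0, -3], [0, 0, 0], 0], [[-4.4, -0.5, 0], [0, 0, 0], 0], [[-4.5, -0.5, 0], [0, 0, 0], 0], [[-4.5, -0.5, 0], [0, 0, 0], 0], [[-4.5, -2, 0], [0, 0, 0], 0], [[0, 0, 0], [0, 0, 0], 0], [[0, 0, 0], [0, 0, 0], 0]]'

```text
time: 34.58
eef_pos: [0.614, 0.092, 0.2877]
eef_rot: [-0.001, -0.0, 1.0, 0.0]
wrist_force: [-0.5, 1.0, -1.4]
grip_width: 0.564
grasp_force: 20.0
```

```bash
python3 - <<'E'
from h import *
from cell import env
st(env)
E
```

```text
t 34.58 pos [0.614  0.092  0.2877] yaw(tool y) 90.00 z [-0.003  0.    -1.   ] w 0.564 g 20.0 F [-0.5  1.  -1.4] q6 -1.46
```

Remaining: x -4.5, y -2.5, and down 7 to TCP 0.218.

servo_tool --steps '[[[-2.5, -1.3, 0], [0, 0, 0], 0], [[-2, -1.2, 0], [0, 0, 0], 0], [[0, 0, 0], [0, 0, 0], 0], [[0, 0, 3], [0, 0, 0], 0], [[0, 0, 2.5], [0, 0, 0], 0], [[0, 0, 1.5], [0, 0, 0], 0], [[0, 0, 0], [0, 0, 0], 0], [[0, 0, 0], [0, 0, 0], 0], [[0, 0, 0], [0, 0, 0], 1], [[0, 0, 0], [0, 0, 0], 1], [[0, 0, 0], [0, 0, 0], 1], [[0, 0, 0], [0, 0, 0], 1]]'

```text
time: 36.08
eef_pos: [0.6598, 0.067, 0.2189]
eef_rot: [0.0, -0.0, 1.0, 0.0]
wrist_force: [-0.3, -0.9, 0.4]
grip_width: 0.991
grasp_force: 0.0
```

```bash
python3 - <<'E'
from h import *
from cell import env
st(env)
for n in('wrist','side'):gz(env,n)
E
```

```text
t 36.08 pos [0.6598 0.067  0.2189] yaw(tool y) 90.03 z [ 0.  0. -1.] w 0.991 g 0.0 F [-0.3 -0.9  0.4] q6 -1.51
wrist hist(5mm bins) [   0    0 2139    6    0    0    0  115  181  865  697  479 1177  492
 2959 1411    0    0    0    0]
side hist(5mm bins) [ 0  4 94 24  6  4  1 17 21 24 21 25 36 36 69 33  0  0  0  0]
```

This one is narrow, so it goes to the tray at (0.53, -0.28).

servo_tool --steps '[[[0, 0, 0.8], [0, 0, 0], 1], [[0, 0, 0], [0, 0, 0], 0], [[0, 0, 0], [0, 0, 0], 0], [[0, 0, 0], [0, 0, 0], 0], [[0, 0, 0], [0, 0, 0], 0], [[0, 0, 0], [0, 0, 0], 0], [[0, 0, -4], [0, 0, 0], 0], [[0, 0, -5], [0, 0, 0], 0], [[0, 0, -3], [0, 0, 0], 0], [[2.5, -3.7, 0], [0, 0, 0], 0], [[2.5, -4.5, 0], [0, 0, 0], 0], [[2.5, -4.5, 0], [0, 0, 0], 0], [[2.5, -4.5, 0], [0, 0, 0], 0], [[1.5, -4.5, 0], [0, 0, 0], 0], [[1, -4.5, 0], [0, 0, 0], 0], [[0.5, -4.5, 0], [0, 0, 0], 0], [[0, -4, 0], [0, 0, 0], 0], [[0, 0, 0], [0, 0, 0], 0], [[0, 0, 0], [0, 0, 0], 0]]'

```text
time: 38.55
eef_pos: [0.5296, -0.2797, 0.3303]
eef_rot: [-0.0, 0.0, 1.0, 0.0]
wrist_force: [0.3, -0.5, -0.3]
grip_width: 0.565
grasp_force: 19.7
```

```bash
python3 - <<'E'
from h import *
from cell import env
st(env)
E
```

```text
t 38.55 pos [ 0.5296 -0.2797  0.3303] yaw(tool y) 89.99 z [-0.001  0.001 -1.   ] w 0.565 g 19.7 F [ 0.3 -0.5 -0.3] q6 -2.10
```

servo_tool --steps '[[[0, 0, 4], [0, 0, 0], 0], [[0, 0, 4], [0, 0, 0], 0], [[0, 0, 3.5], [0, 0, 0], 0], [[0, 0, 2], [0, 0, 0], 0], [[0, 0, 1], [0, 0, 0], 0], [[0, 0, 0], [0, 0, 0], 0], [[0, 0, 0], [0, 0, 0], 0.74], [[0, 0, 0], [0, 0, 0], 0.74], [[0, 0, 0], [0, 0, 0], 0.74], [[0, 0, -3], [0, 0, 0], 0.74], [[0, 0, -5], [0, 0, 0], 0.74], [[0, 0, -5], [0, 0, 0], 0.74], [[3.5, 4.5, -2], [0, 0, 0], 0.74], [[3.5, 4.5, 0], [0, 0, 0], 0.74], [[2.4, 4.5, 0], [0, 0, 0], 0.74], [[2, 4.2, 0], [0, 0, 0], 0.74], [[0, 0, 0], [0, 0, 0], 0.74], [[0, 0, 0], [0, 0, 0], 0.74]]'

```text
time: 40.8
eef_pos: [0.4162, -0.1034, 0.3364]
eef_rot: [0.001, -0.001, 1.0, -0.0]
wrist_force: [-0.2, -0.5, 0.2]
grip_width: 0.74
grasp_force: 0.0
```

```bash
python3 - <<'E'
from h import *
from cell import env
st(env);blobs(env,'top',amin=60);print('w');p,d,c,W=blobs(env,'wrist',save='w8',lo=.006,amin=200)
cv2.imwrite('pics/w8c.png',cv2.resize(p[60:330,140:500,::-1],None,fx=2.2,fy=2.2,interpolation=cv2.INTER_CUBIC))
E
```

```text
t 40.80 pos [ 0.4162 -0.1034  0.3364] yaw(tool y) 90.06 z [ 0.002 -0.001 -1.   ] w 0.740 g 0.0 F [-0.2 -0.5  0.2] q6 -1.87
px [475  83 111  59] ztop 0.1231 circ 0.837 -0.6161 r 0.1671 mean [ 0.8373 -0.6043]
px [115  93 114  53] ztop 0.0661 circ 0.8455 0.5599 r 0.1956 mean [0.8499 0.5699]
px [343 112  13  40] ztop 0.0254 circ 0.8187 -0.0357 r 0.0485 mean [ 0.8176 -0.0366]
px [  0 137  89 210] ztop 0.1051 circ 0.447 0.959 r 0.3014 mean [0.4631 0.9735]
px [411 143  22  21] ztop 0.1074 circ 0.7155 -0.2747 r 0.0140 mean [ 0.7155 -0.2747]
px [244 144  23  23] ztop 0.0795 circ 0.7124 0.2774 r 0.0354 mean [0.7141 0.2765]
px [308 162  24  23] ztop 0.0451 circ 0.6589 0.0666 r 0.0126 mean [0.659  0.0665]
px [363 167  23  22] ztop 0.1127 circ 0.6405 -0.1165 r 0.0130 mean [ 0.6401 -0.1162]
px [406 186  66  46] ztop 0.0314 circ 0.5312 -0.3268 r 0.1269 mean [ 0.5355 -0.3317]
px [312 195  17  18] ztop 0.0716 circ 0.5518 0.0648 r 0.0257 mean [0.5508 0.0655]
px [416 201  17  16] ztop 0.0461 circ 0.5323 -0.2793 r 0.0247 mean [ 0.5318 -0.2785]
px [443 201  18  15] ztop 0.0469 circ 0.5315 -0.3684 r 0.0245 mean [ 0.5308 -0.3678]
px [197 251  29  28] ztop 0.0271 circ 0.3558 0.4322 r 0.0449 mean [0.3568 0.4309]
px [484 284  81  42] ztop 0.0727 circ 0.2205 -0.5786 r 0.1211 mean [ 0.2198 -0.5759]
px [312 340  38  34] ztop 0.1489 circ 0.0555 0.0247 r 0.0217 mean [0.0579 0.0262]
w
px [ 32  16 127 162] ztop 0.0097 circ 0.3349 -0.3201 r 0.0905 mean [ 0.3348 -0.3173]
px [302 164  37 125] ztop 0.0197 circ 0.4165 -0.102 r 0.0189 mean [ 0.4156 -0.102 ]
px [  0 219 259  70] ztop 0.1896 circ 0.4153 -0.1425 r 0.0123 mean [ 0.4102 -0.1399]
px [389 233  54  56] ztop 0.1976 circ 0.4139 -0.0626 r 0.0110 mean [ 0.4093 -0.0651]
px [203 328  17  31] ztop 0.0317 circ 0.5949 -0.2274 r 0.0125 mean [ 0.5983 -0.2256]
px [280 339  64  19] ztop 0.0141 circ 0.6224 -0.1169 r 0.0353 mean [ 0.6119 -0.1169]
```

View pics/w8c.png

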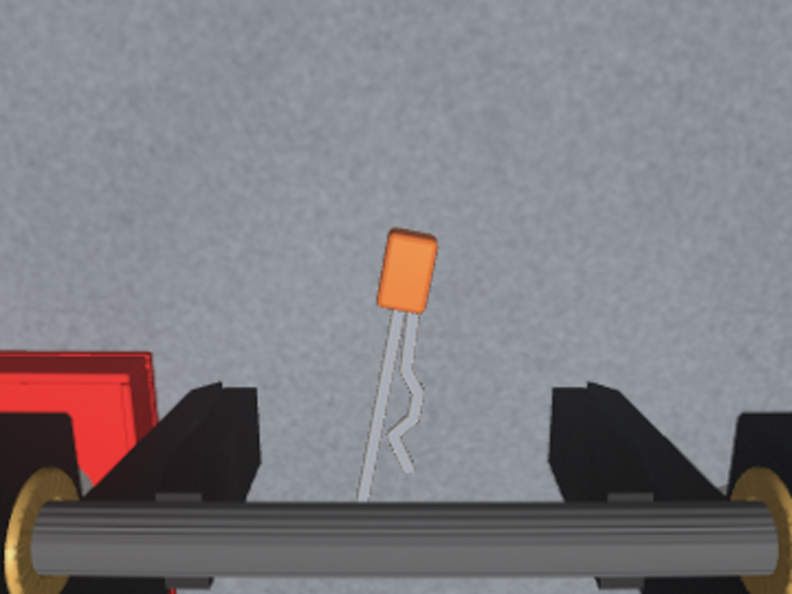

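Looking down at the clip: the tab is centred at crop pixel (408,270), the straight leg runs from (397,312) to (363,498), and the bent leg is on the right (+y). Both rejects are in the tray.

```bash
cat > m.py <<'E'
from h import *
def yellow(name,lo,hi,z=.012):
    p,d,c=pickle.load(open(name+'.pkl','rb'));h=cv2.cvtColor(p,cv2.COLOR_RGB2HSV)
    q=onplane(c,*np.meshgrid(np.arange(640),np.arange(400)),z).reshape(400,640,3)
    m=((h[...,0]>15)&(h[...,0]<32)&(h[...,1]>120)&(h[...,2]>90)&(q[...,0]>lo[0])&(q[...,0]<hi[0])&(q[...,1]>lo[1])&(q[...,1]<hi[1])).astype(np.uint8)
    n,l,s,ce=cv2.connectedComponentsWithStats(m)
    P=[]
    for i in range(1,n):
        if s[i,4]>3: P.append(q[l==i].mean(0)[:2]);print(name,s[i,4],P[-1].round(4))
    if len(P)==2:
        v=P[0]-P[1];v=v*np.sign(v[0]);print('mid',((P[0]+P[1])/2).round(4),'len',np.linalg.norm(v).round(4),'ang',np.degrees(np.arctan2(v[1],v[0])).round(2))
if __name__=='__main__':
    for n in('top0','t2','t3','w1'): yellow(n,(.59,-.17),(.69,-.065))
    p,d,c=pickle.load(open('w8.pkl','rb'));W=cloud(c,d)
    A,B=onplane(c,[320.5,305],[201.8,286.4],.003);v=B-A;print('leg',A,B,np.degrees(np.arctan2(v[1],v[0])))
    k=(W[...,2]>.013)&(W[...,2]<.03)&(np.hypot(W[...,0]-.416,W[...,1]+.102)<.03)
    print('tab',cv2.minAreaRect(W[k][:,:2].astype(np.float32)*1000))
    k=(W[...,2]>.016)&(W[...,2]<.03)&(np.hypot(W[...,0]-.416,W[...,1]+.102)<.03)
    print('tab top',cv2.minAreaRect(W[k][:,:2].astype(np.float32)*1000))
E
python3 m.py
```

```text
w1 27 [ 0.6112 -0.1238]
w1 23 [ 0.6722 -0.1122]
mid [ 0.6417 -0.118 ] len 0.0621 ang 10.73
leg [ 0.43821231 -0.10609963  0.003     ] [ 0.53466535 -0.12331091  0.003     ] -10.117486421318027
tab ((416.42620849609375, -102.03056335449219), (21.993635177612305, 34.2060661315918), 79.54720306396484)
tab top ((416.42169189453125, -102.0521240234375), (21.949199676513672, 34.20653533935547), 79.53555297851562)
```

servo_tool --steps '[[[-3, -0.2, -1], [0, 0, 0], 0.74], [[-4, -0.2, -1], [0, 0, 0], 0.74], [[-4, -0.2, -1], [0, 0, 0], 0.74], [[-4, -0.2, -1], [0, 0, 0], 0.74], [[-4, -0.2, -1], [0, 0, 0], 0.74], [[-4, -0.2, 0], [0, 0, 0], 0.74], [[-4, -0.2, 0], [0, 0, 0], 0.74], [[-1.4, 0, 0], [0, 0, 0], 0.74], [[0, 0, 0], [0, 0, 0], 0.74], [[0, 0, 0], [0, 0, 0], 0.74], [[0, 0, 0], [0, 0, 0], 0.74]]'

```text
time: 42.28
eef_pos: [0.6989, -0.1171, 0.386]
eef_rot: [-0.0, -0.0, 1.0, -0.0]
wrist_force: [0.1, -0.4, -0.0]
grip_width: 0.743
grasp_force: 0.0
```

```bash
python3 - <<'E'
from h import *
from m import yellow
from cell import env
st(env);c=env.get_calibration('wrist');p,d=env.capture('wrist');pickle.dump((p,d,c),open('w9.pkl','wb'))
yellow('w9',(.59,-.17),(.69,-.065))
W=cloud(c,d);r=np.hypot(W[...,0]-.6405,W[...,1]+.1168)
for lo,hi in((.112,.125),(.088,.0945),(.0945,.103)):
    k=(W[...,2]>lo)&(W[...,2]<hi)&(r<.035)
    (x,y),R_=cv2.minEnclosingCircle(W[k][:,:2].astype(np.float32));print(lo,k.sum(),'circ',round(x,4),round(y,4),round(R_,4),'mean',W[k].mean(0).round(4))
u,v=project(c,[.6405,-.1168,.1])[0].astype(int);print(u,v)
cv2.imwrite('pics/w9c.png',cv2.resize(p[max(v-75,0):v+75,max(u-75,0):u+75,::-1],None,fx=4,fy=4,interpolation=cv2.INTER_CUBIC))
E
```

```text
t 42.27 pos [ 0.6989 -0.1171  0.386 ] yaw(tool y) 90.01 z [-0. -0. -1.] w 0.743 g 0.0 F [ 0.1 -0.4 -0. ] q6 -1.77
w9 44 [ 0.6086 -0.1229]
w9 6 [ 0.6787 -0.1101]
mid [ 0.6436 -0.1165] len 0.0713 ang 10.4
0.112 890 circ 0.6413 -0.1168 0.013 mean [ 0.641  -0.1167  0.1174]
0.088 1832 circ 0.642 -0.1157 0.0252 mean [ 0.6416 -0.1155  0.093 ]
0.0945 52 circ 0.6428 -0.1158 0.0227 mean [ 0.6414 -0.1136  0.0949]
322 123
```

View pics/w9c.png

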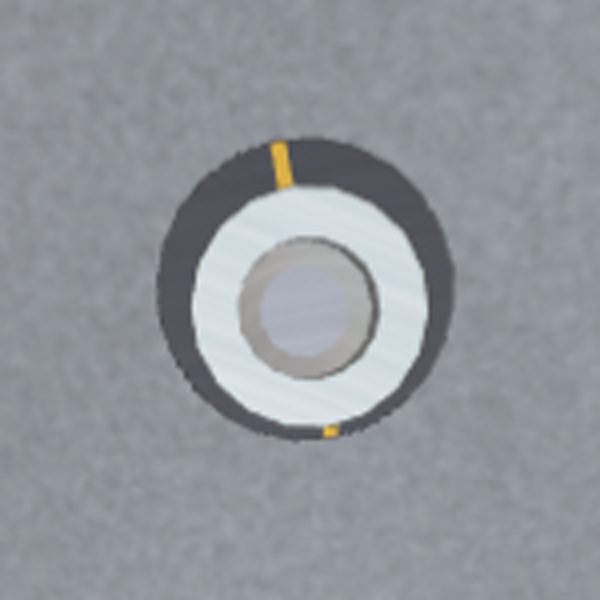

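Spindle: pin centre (0.641, -0.1168), top at 0.1174. The yellow marks, at crop (283,165) and (331,431), put the hole axis at 10.5°. The clip is at (0.4164, -0.1020), angle -10.4°. Moving to grasp the clip.

servo_tool --steps '[[[4, 0.2, 1], [0, 0, 0], 0.74], [[4.7, 0.3, 2.2], [0, 0, 0], 0.74], [[4.7, 0.3, 2.2], [0, 0, 0], 0.74], [[4.7, 0.3, 2.2], [0, 0, 0], 0.74], [[4.7, 0.3, 2.2], [0, 0, 0], 0.74], [[4.7, 0.1, 2.2], [0, 0, 0], 0.74], [[0.8, 0, 1.6], [0, 0, 5.2], 0.74], [[0, 0, 0], [0, 0, 5.2], 0.74], [[0, 0, 0], [0, 0, 0], 0.74], [[0, 0, 0], [0, 0, 0], 0.74], [[0, 0, 0], [0, 0, 0], 0.74]]'

```text
time: 43.7
eef_pos: [0.4171, -0.1021, 0.2501]
eef_rot: [0.0, 0.09, 0.996, -0.0]
wrist_force: [-0.5, -0.1, -0.3]
grip_width: 0.734
grasp_force: 0.0
```

```bash
cat >> h.py <<'E'
def go(s,xyz,yaw=None):
    r=rot(s['eef_rot']).as_matrix();print('shift cm',(r.T@(np.array(xyz)-s['eef_pos'])*100).round(2))
    if yaw is not None: print('turn z deg %.2f'%(np.degrees(np.arctan2(r[1,1],r[0,1]))-yaw))
E
python3 - <<'E'
from h import *
from cell import env
s=st(env);c=env.get_calibration('wrist');p,d=env.capture('wrist');W=cloud(c,d)
k=(W[...,2]>.013)&(W[...,2]<.03)&(np.hypot(W[...,0]-.416,W[...,1]+.102)<.035)
print(k.sum(),cv2.minAreaRect(W[k][:,:2].astype(np.float32)*1000))
go(s,(.4164,-.1020,.169),79.6)
E
```

```text
t 43.70 pos [ 0.4171 -0.1021  0.2501] yaw(tool y) 79.68 z [ 0.001 -0.    -1.   ] w 0.734 g 0.0 F [-0.5 -0.1 -0.3] q6 -1.69
1472 ((416.081787109375, -101.80376434326172), (21.820478439331055, 33.402099609375), 78.8973159790039)
shift cm [0.08 0.   8.11]
turn z deg 0.08
```

servo_tool --steps '[[[0.1, 0, 3], [0, 0, 0.3], 0.74], [[0, 0, 3], [0, 0, 0], 0.74], [[0, 0, 1.5], [0, 0, 0], 0.74], [[0, 0, 0.6], [0, 0, 0], 0.74], [[0, 0, 0], [0, 0, 0], 0.74], [[0, 0, 0], [0, 0, 0], 0], [[0, 0, 0], [0, 0, 0], 0], [[0, 0, 0], [0, 0, 0], 0], [[0, 0, 0], [0, 0, 0], 0], [[0, 0, 0], [0, 0, 0], 0], [[0, 0, 0], [0, 0, 0], 0], [[0, 0, 0], [0, 0, 0], 0], [[0, 0, 0], [0, 0, 0], 0]]' --newtons 45

```text
time: 45.38
eef_pos: [0.4159, -0.1019, 0.1688]
eef_rot: [0.0, 0.093, 0.996, -0.0]
wrist_force: [-0.8, 0.6, 3.4]
grip_width: 0.243
grasp_force: 45.0
```

```bash
python3 - <<'E'
from h import *
from cell import env
s=st(env)
E
```

```text
t 45.38 pos [ 0.4159 -0.1019  0.1688] yaw(tool y) 79.33 z [ 0. -0. -1.] w 0.243 g 45.0 F [-0.8  0.6  3.4] q6 -1.68
```

servo_tool --steps '[[[0, 0, -3], [0, 0, 0], 0], [[0, 0, -4], [0, 0, 0], 0], [[0, 0, -2.8], [0, 0, 0], 0], [[0, 0, 0], [0, 0, -7], 0], [[0, 0, 0], [0, 0, -7.2], 0], [[0, 0, 0], [0, 0, -7], 0], [[0, 0, 0], [0, 0, 0], 0], [[0, 0, 0], [0, 0, 0], 0]]'

```text
time: 46.38
eef_pos: [0.4157, -0.1018, 0.2664]
eef_rot: [-0.0, -0.091, 0.996, 0.0]
wrist_force: [0.5, 0.6, -0.8]
grip_width: 0.245
grasp_force: 45.0
```

```bash
python3 - <<'E'
from h import *
from cell import env
s=st(env);go(s,(.4935,-.1441,.2668),100.5)
E
```

```text
t 46.38 pos [ 0.4157 -0.1018  0.2664] yaw(tool y) 100.41 z [-0.001  0.    -1.   ] w 0.245 g 45.0 F [ 0.5  0.6 -0.8] q6 -2.05
shift cm [-6.89 -5.56 -0.04]
turn z deg -0.09
```

servo_tool --steps '[[[-1, -2.8, 0], [0, 0, 0], 0], [[-3, -2.8, 0], [0, 0, 0], 0], [[-2.9, 0, 0], [0, 0, 0], 0], [[0, 0, 0], [0, 0, 0], 0], [[0, 0, 0], [0, 0, 0], 0], [[0, 0, 0], [0, 0, 0], 0]]'

```text
time: 47.12
eef_pos: [0.4928, -0.1441, 0.2663]
eef_rot: [-0.001, -0.092, 0.996, 0.0]
wrist_force: [0.1, -0.3, -1.1]
grip_width: 0.244
grasp_force: 45.0
```

```bash
python3 - <<'E'
from h import *
from cell import env
s=st(env);go(s,(.4935,-.1441,.2668),100.5)
out=[]
for n in('side','top','wrist'):
    c=env.get_calibration(n);p,d=env.capture(n);pickle.dump((p,d,c),open('k_'+n+'.pkl','wb'))
    q=project(c,[[.4935,-.1441,.101],[.616,-.1214,.101],[.641,-.1168,.101]]);print(n,q.round(1).tolist())
    u,v=q[1].astype(int);u0=max(u-40,0);v0=max(v-30,0)
    print(n,'crop origin',u0,v0);im=cv2.resize(p[v0:v0+60,u0:u0+80,::-1],None,fx=6,fy=6,interpolation=cv2.INTER_CUBIC)
    cv2.imwrite('pics/k_%s.png'%n,im)
    if n!='wrist':out.append(im)
cv2.imwrite('pics/k.png',cv2.resize(np.vstack(out),None,fx=.82,fy=.82))
E
```

```text
t 47.12 pos [ 0.4928 -0.1441  0.2663] yaw(tool y) 100.51 z [-0.001  0.    -1.   ] w 0.244 g 45.0 F [ 0.1 -0.3 -1.1] q6 -2.09
shift cm [-0.07 -0.01 -0.05]
turn z deg 0.01
side [[351.2, 232.4], [376.2, 207.8], [380.8, 203.2]]
side crop origin 336 177
top [[386.6, 219.5], [378.4, 181.0], [376.8, 173.2]]
top crop origin 338 151
wrist [[321.3, 254.2], [321.7, 440.1], [321.7, 468.8]]
wrist crop origin 281 410Traceback (most recent call last):
  File "<stdin>", line 9, in <module>
cv2.error: OpenCV(4.12.0) /io/opencv/modules/imgproc/src/resize.cpp:4208: error: (-215:Assertion failed) !ssize.empty() in function 'resize'
```

```bash
python3 - <<'E'
from h import *
a=cv2.imread('pics/k_side.png');b=cv2.imread('pics/k_top.png')
for n,im,o in(('side',a,(336,177)),('top',b,(338,151))):
    p,d,c=pickle.load(open('k_%s.pkl'%n,'rb'))
    for P in([.616,-.1214,.101],[.641,-.1168,.101],[.641,-.1168,.1175]):
        q=(project(c,P)[0]-o+.5)*6;cv2.circle(im,tuple(q.astype(int).tolist()),3,(0,0,255),-1)
cv2.imwrite('pics/k.png',cv2.resize(np.vstack([a,b]),None,fx=.83,fy=.83))
E
```

```text
(no output)
```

View pics/k.png

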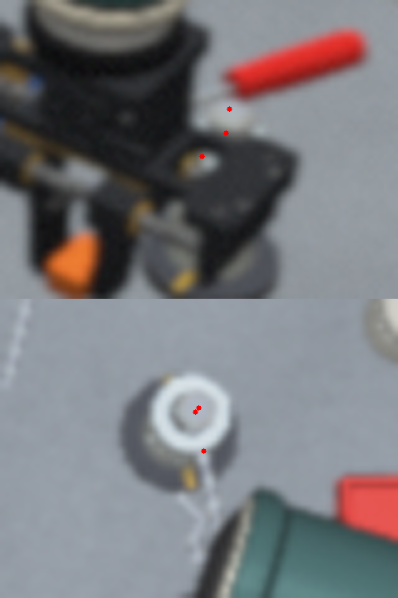

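In the top view (lower half) the straight leg's tip is at (203,455), close to its expected spot at (203,451), and the leg lines up with the shaft. The side view is blocked by the gripper. Starting the insertion, watching the force.

servo_tool --steps '[[[-0.5, 0, -0.05], [0, 0, 0], 0], [[-0.5, 0, 0], [0, 0, 0], 0], [[-0.4, 0, 0], [0, 0, 0], 0], [[-0.4, 0, 0], [0, 0, 0], 0], [[-0.4, 0, 0], [0, 0, 0], 0], [[0, 0, 0], [0, 0, 0], 0]]'

```text
time: 48.02
eef_pos: [0.5159, -0.1403, 0.2672]
eef_rot: [0.0, -0.092, 0.996, 0.0]
wrist_force: [-0.7, -0.7, -0.7]
grip_width: 0.243
grasp_force: 45.0
```

```bash
python3 - <<'E'
from h import *
from cell import env
s=st(env);go(s,(.5771,-.1286,.2668),100.5)
E
```

```text
t 48.02 pos [ 0.5159 -0.1403  0.2672] yaw(tool y) 100.54 z [ 0.  0. -1.] w 0.243 g 45.0 F [-0.7 -0.7 -0.7] q6 -2.07
shift cm [-6.23  0.03  0.04]
turn z deg 0.04
```

servo_tool --steps '[[[-0.5, 0, 0], [0, 0, 0], 0], [[-0.5, 0, 0], [0, 0, 0], 0], [[-0.5, 0, 0], [0, 0, 0], 0], [[-0.5, 0, 0], [0, 0, 0], 0], [[-0.5, 0, 0], [0, 0, 0], 0], [[0, 0, 0], [0, 0, 0], 0]]'

```text
time: 48.78
eef_pos: [0.5405, -0.1357, 0.2672]
eef_rot: [0.0, -0.092, 0.996, -0.0]
wrist_force: [-0.5, 0.1, -1.0]
grip_width: 0.245
grasp_force: 45.0
```

```bash
python3 - <<'E'
from h import *
from cell import env
s=st(env);go(s,(.5771,-.1286,.2668),100.5)
E
```

```text
t 48.77 pos [ 0.5405 -0.1357  0.2672] yaw(tool y) 100.55 z [ 0. -0. -1.] w 0.245 g 45.0 F [-0.5  0.1 -1. ] q6 -2.05
shift cm [-3.73  0.03  0.04]
turn z deg 0.05
```

servo_tool --steps '[[[-0.4, 0, 0], [0, 0, 0], 0], [[-0.4, 0, 0], [0, 0, 0], 0], [[-0.4, 0, 0], [0, 0, 0], 0], [[-0.4, 0, 0], [0, 0, 0], 0], [[-0.4, 0, 0], [0, 0, 0], 0], [[0, 0, 0], [0, 0, 0], 0]]'

```text
time: 49.52
eef_pos: [0.5605, -0.1317, 0.2674]
eef_rot: [0.001, -0.092, 0.996, 0.0]
wrist_force: [1.5, 3.7, -1.8]
grip_width: 0.242
grasp_force: 45.0
```

```bash
python3 - <<'E'
from h import *
from cell import env
s=st(env);go(s,(.5771,-.1286,.2668),100.5)
E
```

```text
t 49.52 pos [ 0.5605 -0.1317  0.2674] yaw(tool y) 100.55 z [ 0.002  0.001 -1.   ] w 0.242 g 45.0 F [ 1.5  3.7 -1.8] q6 -2.03
shift cm [-1.68 -0.    0.06]
turn z deg 0.05
```

servo_tool --steps '[[[-0.4, 0, 0], [0, 0, 0], 0], [[-0.4, 0, 0], [0, 0, 0], 0], [[-0.4, 0, 0], [0, 0, 0], 0], [[-0.4, 0, 0], [0, 0, 0], 0], [[-0.1, 0, 0], [0, 0, 0], 0], [[0, 0, 0], [0, 0, 0], 0], [[0, 0, 0], [0, 0, 0], 0]]'

```text
time: 50.4
eef_pos: [0.5764, -0.1291, 0.2672]
eef_rot: [-0.0, -0.092, 0.996, -0.0]
wrist_force: [-0.7, -0.7, 0.1]
grip_width: 0.247
grasp_force: 45.0
```

```bash
python3 - <<'E'
from h import *
from cell import env
s=st(env);go(s,(.5771,-.1286,.2668),100.5)
c=env.get_calibration('top');p,d=env.capture('top')
cv2.imwrite('pics/h1.png',cv2.resize(p[140:220,335:415,::-1],None,fx=6,fy=6,interpolation=cv2.INTER_CUBIC))
E
```

```text
t 50.40 pos [ 0.5764 -0.1291  0.2672] yaw(tool y) 100.52 z [-0. -0. -1.] w 0.247 g 45.0 F [-0.7 -0.7  0.1] q6 -2.02
shift cm [-0.08  0.04  0.04]
turn z deg 0.02
```

View pics/h1.png

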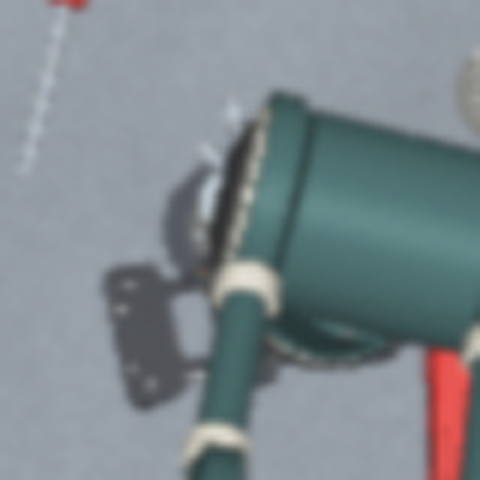

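The leg's tip shows beyond the shaft at (235,108), and the force has fallen back to zero, so the clip has snapped home. Releasing and backing away.

servo_tool --steps '[[[-0.1, 0, 0], [0, 0, 0], 0], [[0, 0, 0], [0, 0, 0], 0], [[0, 0, 0], [0, 0, 0], 0.6], [[0, 0, 0], [0, 0, 0], 0.6], [[0, 0, 0], [0, 0, 0], 0.6], [[0, 0, -2], [0, 0, 0], 0.6], [[0, 0, -4], [0, 0, 0], 0.6], [[3, 0, -5], [0, 0, 0], 0.6], [[4, 4, -2], [0, 0, 0], 0.6], [[4, 4, 0], [0, 0, 0], 0.6], [[4, 4, 0], [0, 0, 0], 0.6], [[0, 4, 0], [0, 0, 0], 0.6], [[0, 4, 0], [0, 0, 0], 0.6], [[0, 0, 0], [0, 0, 0], 0.6], [[0, 0, 0], [0, 0, 0], 0.6]]'

```text
time: 52.32
eef_pos: [0.3936, 0.0402, 0.3983]
eef_rot: [0.001, -0.092, 0.996, -0.0]
wrist_force: [-0.6, -0.7, -0.3]
grip_width: 0.602
grasp_force: 0.0
```

```bash
python3 - <<'E'
from h import *
from cell import env
s=st(env)
p,d,c,W=blobs(env,'top',amin=60)
a=cv2.resize(p[150:230,345:465,::-1],None,fx=5,fy=5,interpolation=cv2.INTER_CUBIC)
u,v=[int(x) for x in project(c,[.5771,-.1286,.116])[0]];print('tab expected px',u,v)
h=cv2.cvtColor(p,cv2.COLOR_RGB2HSV);m=(h[...,0]>5)&(h[...,0]<15)&(h[...,1]>150)&(h[...,2]>150);m[:, :350]=0;m[:,400:]=0;m[:150]=0;m[230:]=0
print('tab',m.sum(),np.median(W[m],0),cv2.minAreaRect((W[m][:,:2]*1000).astype(np.float32)))
g=env.capture('side')[0]
b=cv2.resize(g[150:270,320:480,::-1],(600,450),interpolation=cv2.INTER_CUBIC)
cv2.imwrite('pics/e.png',cv2.resize(np.vstack([a,b]),None,fx=.7,fy=.7))
E
```

```text
t 52.33 pos [0.3936 0.0402 0.3983] yaw(tool y) 100.58 z [ 0.002 -0.001 -1.   ] w 0.602 g 0.0 F [-0.6 -0.7 -0.3] q6 -1.72
px [474  83 112  59] ztop 0.1231 circ 0.8379 -0.6156 r 0.1650 mean [ 0.8374 -0.6059]
px [115  93 114  52] ztop 0.0663 circ 0.8474 0.5601 r 0.1959 mean [0.8495 0.5662]
px [338 112  18  57] ztop 0.0265 circ 0.8187 -0.034 r 0.0488 mean [ 0.8185 -0.0365]
px [  0 137  89 210] ztop 0.1050 circ 0.4484 0.9606 r 0.3036 mean [0.4628 0.9745]
px [411 143  22  21] ztop 0.1066 circ 0.7152 -0.2751 r 0.0140 mean [ 0.7156 -0.2748]
px [244 144  23  23] ztop 0.0789 circ 0.713 0.2772 r 0.0359 mean [0.7147 0.2787]
px [363 156  23  44] ztop 0.1119 circ 0.6338 -0.1176 r 0.0636 mean [ 0.6449 -0.1145]
px [308 162  24  23] ztop 0.0449 circ 0.6592 0.0665 r 0.0124 mean [0.6594 0.0669]
px [406 186  66  46] ztop 0.0313 circ 0.5317 -0.3273 r 0.1257 mean [ 0.5342 -0.3298]
px [312 195  17  18] ztop 0.0722 circ 0.5519 0.0653 r 0.0258 mean [0.5514 0.0641]
px [416 201  17  15] ztop 0.0472 circ 0.5316 -0.2781 r 0.0246 mean [ 0.5315 -0.2788]
px [442 200  19  16] ztop 0.0470 circ 0.5322 -0.3672 r 0.0248 mean [ 0.5329 -0.3672]
px [197 251  28  28] ztop 0.0272 circ 0.3563 0.4322 r 0.0446 mean [0.3545 0.4337]
px [484 284  81  42] ztop 0.0729 circ 0.219 -0.5758 r 0.1237 mean [ 0.2189 -0.5769]
px [361 351  14  27] ztop 0.0992 circ 0.0228 -0.0608 r 0.0046 mean [ 0.0235 -0.0603]
tab expected px 381 192
tab 45 [ 0.57730302 -0.1282622   0.10255807] ((576.51611328125, -127.84263610839844), (26.80792999267578, 16.42603302001953), 20.207731246948242)
```

View pics/e.png

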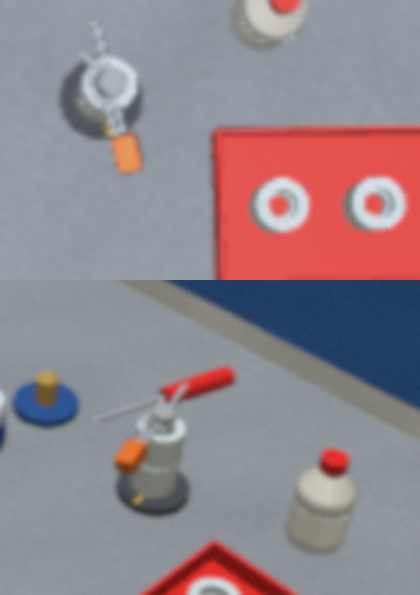

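Top view: the clip tab is at (127,152) and measures (0.577, -0.128), as expected, sagging slightly, with its leg running through the shaft. Both rejects are in the tray and both fitting sleeves are on the spindle. Handing in.

```bash
python3 -c "
from cell import env
print(env.finish_job())"
```

```text
the job is handed in; nothing more can be done
None
```

I tried all four sleeves on the gauge, put the two that fit on the spindle and the two narrow ones in the reject tray, locked the spindle with the R-clip, and handed the job in at about 52 s; no verdict came back.

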